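# Load the dry-air gauge case with its valve shut off, then turn it on again

### The arm

A 6-joint arm with a two-finger parallel gripper is mounted at the origin on a cart in front of the work surface, level with it; the furniture and walls round the work are solid. World frame = base frame: x ahead of the robot, y to its left, z up, the work surface at z = 0. Lengths are in m, angles in rad, forces in N, time in s.
With the tool pointing down it reaches from about 0.375 to 0.925 m from the base axis. Payload 5.7 kg.
Tool frame: the origin (TCP) lies midway between the tips of the shut fingers; the grasp point (between the pads) lies r.grip_point_offset behind it (r.grip_point_offset is the distance from the TCP to the grasp point, in m); z points along the fingers, y is the direction in which the jaws open and shut (so a half turn about z gives the same grasp; the last joint's range is limited). The gripper opens to 88 mm and grips with 3 to 60 N. Pads are 20 mm wide; open, the fingers measure 115 mm over their backs; the gripper's body (75 mm by 178 mm) begins 61 mm behind the grasp point.
Start: joints at [-0.115, 0.359, 1.51, -0, 1.272, -0.115], TCP at [0.6, -0, 0.223] pointing down, gripper open.
Joint ranges: [-2.97, 2.97], [-1.01, 2.36], [0.21, 2.38], [-0.96, 4.11], [0.2, 2.71], [-2.98, 2.98]. Speed limits (rad/s): [2.39, 2.39, 3.14, 3.14, 3.14, 3.14].

### API

Orientations are given as a unit quaternion [x, y, z, w].
In Python, from plant import state, imaging, finish_job, r gives the robot as it stands. The module is installed in compiled form; this text tells all that it offers.
- The arm moves only by the tool carry_out, never from a script. Its argument "rows" is one flat list of numbers, 5 for each row, row after row: the shift along the tool's x, y, z in cm, then the turn about the tool's z in rad, then the opening, from 0 (shut) to 1 (fully open). In form: [dx, dy, dz, yaw, hand, dx, dy, dz, yaw, hand, ...]. A call has 1 to 5 rows; each row shifts and turns the commanded pose from where the row before left it, along the tool's axes as they then stand; what a row does not reach is not made up. A row lasts 1/8 s, in which the tool goes at most 62.5 mm and 10.7 degrees, less where a joint would pass 70% of its speed; a pose out of reach is approached as far as the arm can. A call is refused whole if a number of a shift passes 6.25 or a number of a turn 0.188, either way. A call with a gripper value outside its range is refused whole. The fingers move at their own pace and stop on an object; "force" is the grip in N (left out, the last holds). Time passes only in rows, so rows that do not move let the fingers close. It gives the time, the measured TCP pose, the force and the opening at its end, in the units of the state.
- state(): the state, without advancing time (a new reading comes with each control period).
- imaging.grab_frame(name): name is "scene" or "side" or "wrist"; returns (picture, depth): 400x640x3 uint8, red, green, blue; 400x640 float32, m along the optical axis (not along the pixel's ray), 0 where there is no reading.
- imaging.camera_model(name): a dict with "intrinsics" (3x3 intrinsics, pixels), "k1" (the pictures are not rectified: a ray, as slopes to the right and down, at radius r is drawn at 1 + k1 r^2 times it, then the intrinsics apply), "R" (3x3) and "t" (3): a world point X has camera coordinates R X + t. Camera axes: x right, y down, z forward; pixel columns grow to the right and rows downward; lengths in m; the calibration is good to about 2 mm. A picture is of the moment at which its call begins: read the wrist's pose just before it. camera_model takes no time and is no camera call; for the wrist camera it gives the pose at the moment of the call.
- finish_job(): hands the job in, once; it reports no verdict.
The state is a dict: "t": time; "q": joint angles; "joint_vel": joint speeds; "joint_efforts": joint torques, N m; "tcp_pos": TCP position; "eef_rot": TCP orientation; "contact_force": force on the tool from outside, world axes, zero at the start; "torque": the same for the moment, N m; "gripper_width": finger opening in m.
Only numpy, scipy, OpenCV 4.12 (cv2) and the standard library are available. Lean on these libraries where they do the work, as an engineer would, in place of code of your own. Each camera call takes 0.05 s, during which the arm holds its last target. There are 200 camera calls.

### The job

Put the thin plug gauges away in the dry-air case. First shut off its air: one valve in the row of five is open (its bar lies along the row); turn that knob a quarter turn clockwise to the stop. Then slide the case's cover fully open, lay every thin plug gauge lying loose on the worktop flat in the case, across its width, side by side and not on top of one another, slide the cover fully shut, and only then turn the same valve fully open again. Never touch the neighbouring valves, and leave the other things where they are.

Things in the scene. Friction and masses are not known exactly. Their poses are not given: they have to be found in the camera images.
- gauge_case: Fixed low grey case, origin under its centre. Inside 160 mm (its x) by 190 mm (its y); floor 7 mm, wall tops 38 mm, side rails' tops 51 mm (at y = +-105 mm) above the worktop. The rails run on 165 mm behind it. x points away from the robot along the rails. Up to 4 gauges fit, axes along y, about 34 mm apart along x, in one layer: the cover's underside is 40 mm above the worktop.
- case_cover (a joint): How far the flat cover is slid open, m: 0 = fully shut, 0.16 = fully open (it then lies behind the case). Opens along the case's +x. About 1.5 N of friction, stays where left. Starts 0 to 0.03 open.
- cover_grip (a point): Middle of the cover's grip bar, dark and upright: 10 mm thick (case x), 70 mm long (case y), 18 mm high; the cover's top is 9 mm below this point. Moves with the cover; shut, it lies at x = -60, y = 0, z = 54 mm in the case's frame. Axes as the case's.
- plug_1_mid (a point): Thin air plug gauge 146 mm long: light shaft 13.6 mm thick, dark foot flange 24 mm across and 10 mm long, about 0.12 kg, lying on the worktop. Point on its axis half-way along, on the shaft; grip it here across the shaft. Its z axis runs along the gauge from the flange to the tip (73 mm to either end). Lying, this point is about 10 mm above what it lies on. May be absent (None from the start).
- plug_2_mid (a point): Thin air plug gauge 118 mm long: light shaft 14.4 mm thick, dark foot flange 26 mm across and 11 mm long, about 0.12 kg, lying on the worktop. Point on its axis half-way along, on the shaft; grip it here across the shaft. Its z axis runs along the gauge from the flange to the tip (59 mm to either end). Lying, this point is about 10 mm above what it lies on. May be absent (None from the start).
- plug_3_mid (a point): Thin air plug gauge 146 mm long: light shaft 13.6 mm thick, dark foot flange 24 mm across and 10 mm long, about 0.12 kg, lying on the worktop. Point on its axis half-way along, on the shaft; grip it here across the shaft. Its z axis runs along the gauge from the flange to the tip (73 mm to either end). Lying, this point is about 10 mm above what it lies on. May be absent (None from the start).
- plug_4_mid (a point): Thin air plug gauge 118 mm long: light shaft 14.4 mm thick, dark foot flange 26 mm across and 11 mm long, about 0.12 kg, lying on the worktop. Point on its axis half-way along, on the shaft; grip it here across the shaft. Its z axis runs along the gauge from the flange to the tip (59 mm to either end). Lying, this point is about 10 mm above what it lies on. May be absent (None from the start).
- valve_a (a joint): Angle of this quarter-turn knob, rad: 0 = fully open (bar along the row), 1.571 = fully shut (bar across the row), stops at both. Grows clockwise seen from above. Friction about 0.06 N m, stays where left. At the start one of the five is open (0 to 0.12), it feeds the case; the others are shut (1.47 to 1.57); their places in the row vary.
- valve_a_base: Fixed base of this valve, a plate 48 mm across; origin on the knob's vertical axis, 40 mm above the worktop; y along the row. On it turns the black knob: skirt 38 mm across up to 13 mm above the origin, then a grip bar 44 mm long, 12 mm thick, from 13 to 39 mm (grip across its thickness at 27 mm). At joint 0 the bar lies along the base's y.
- valve_b (a joint): Angle of this quarter-turn knob, rad: 0 = fully open (bar along the row), 1.571 = fully shut (bar across the row), stops at both. Grows clockwise seen from above. Friction about 0.06 N m, stays where left. At the start one of the five is open (0 to 0.12), it feeds the case; the others are shut (1.47 to 1.57); their places in the row vary.
- valve_b_base: Fixed base of this valve, a plate 48 mm across; origin on the knob's vertical axis, 40 mm above the worktop; y along the row. On it turns the black knob: skirt 38 mm across up to 13 mm above the origin, then a grip bar 44 mm long, 12 mm thick, from 13 to 39 mm (grip across its thickness at 27 mm). At joint 0 the bar lies along the base's y.
- valve_c (a joint): Angle of this quarter-turn knob, rad: 0 = fully open (bar along the row), 1.571 = fully shut (bar across the row), stops at both. Grows clockwise seen from above. Friction about 0.06 N m, stays where left. At the start one of the five is open (0 to 0.12), it feeds the case; the others are shut (1.47 to 1.57); their places in the row vary.
- valve_d (a joint): Angle of this quarter-turn knob, rad: 0 = fully open (bar along the row), 1.571 = fully shut (bar across the row), stops at both. Grows clockwise seen from above. Friction about 0.06 N m, stays where left. At the start one of the five is open (0 to 0.12), it feeds the case; the others are shut (1.47 to 1.57); their places in the row vary.
- valve_d_base: Fixed base of this valve, a plate 48 mm across; origin on the knob's vertical axis, 40 mm above the worktop; y along the row. On it turns the black knob: skirt 38 mm across up to 13 mm above the origin, then a grip bar 44 mm long, 12 mm thick, from 13 to 39 mm (grip across its thickness at 27 mm). At joint 0 the bar lies along the base's y.
- valve_e (a joint): Angle of this quarter-turn knob, rad: 0 = fully open (bar along the row), 1.571 = fully shut (bar across the row), stops at both. Grows clockwise seen from above. Friction about 0.06 N m, stays where left. At the start one of the five is open (0 to 0.12), it feeds the case; the others are shut (1.47 to 1.57); their places in the row vary.
- valve_e_base: Fixed base of this valve, a plate 48 mm across; origin on the knob's vertical axis, 40 mm above the worktop; y along the row. On it turns the black knob: skirt 38 mm across up to 13 mm above the origin, then a grip bar 44 mm long, 12 mm thick, from 13 to 39 mm (grip across its thickness at 27 mm). At joint 0 the bar lies along the base's y.
- valve_bank: Aluminium manifold block, fixed to the worktop, 70 mm (its x) by 290 mm (its y) by 40 mm high, with a foot at each end; origin at the centre of its underside. Five valves stand on top in a row along its y, 58 mm apart (at y = -116, -58, 0, 58 and 116 mm). A fixed ring cradle 150 mm high stands behind its left part (x 0.54 to 0.74, y -0.27 to -0.13 m).
- magnet: Black pot magnet with knob, 43 mm across, 37 mm high; a bystander, leave it alone. Origin at the centre of its underside.
- indicator: Dial indicator with stem, 138 x 57 x 22 mm, lying on its back; a bystander, leave it alone. Origin at the centre of its underside.
- valve_c_base: Fixed base of this valve, a plate 48 mm across; origin on the knob's vertical axis, 40 mm above the worktop; y along the row. On it turns the black knob: skirt 38 mm across up to 13 mm above the origin, then a grip bar 44 mm long, 12 mm thick, from 13 to 39 mm (grip across its thickness at 27 mm). At joint 0 the bar lies along the base's y.
- clip_block: Orange cable clip, 60 x 33 x 26 mm; a bystander, leave it alone. Origin at the centre of its underside.
Mind the look-alikes: they are no part of the job. What is shaped like the part that bears plug_4_mid but brown is not meant.

How it is judged:
On the way, in this order (a step that is already met when the one before it is completed fails the run):
1. the open valve is turned fully shut (value of joint valve_c above 1.42 rad), for 0.2 s.
2. every plug gauge that is present lies flat in the case (x of plug_1_mid in the frame of gauge_case between -0.08 and 0.08 m and y of plug_1_mid in the frame of gauge_case between -0.06 and 0.06 m and z of each of plug_1_mid, plug_2_mid, plug_3_mid, plug_4_mid in the frame of gauge_case below 0.032 m and angle between plug_1_mid's own z axis and vertical between 1.3 and 1.85 rad and x of plug_2_mid in the frame of gauge_case between -0.08 and 0.08 m and y of plug_2_mid in the frame of gauge_case between -0.06 and 0.06 m and angle between plug_2_mid's own z axis and vertical between 1.3 and 1.85 rad and x of plug_3_mid in the frame of gauge_case between -0.08 and 0.08 m and y of plug_3_mid in the frame of gauge_case between -0.06 and 0.06 m and angle between plug_3_mid's own z axis and vertical between 1.3 and 1.85 rad and x of plug_4_mid in the frame of gauge_case between -0.08 and 0.08 m and y of plug_4_mid in the frame of gauge_case between -0.06 and 0.06 m and angle between plug_4_mid's own z axis and vertical between 1.3 and 1.85 rad), for 0.2 s.
3. with all gauges in it, the case's cover is slid fully shut (all of step 2 and value of joint case_cover below 0.006 m), for 0.2 s.
4. with the cover shut the same valve is turned fully open again (value of joint case_cover below 0.006 m and value of joint valve_c below 0.15 rad), for 0.2 s.
At the end, for the whole second after the job is handed in: Every gauge present lies level (15 degrees) in the case, its middle inside the walls, within 60 mm of the centre along y and under 32 mm high; cover within 6 mm of shut; the valve first found open is open again (under 0.15 rad), the other four still shut (over 1.38 rad) (all of step 2 and all of step 4 and value of joint each of valve_a, valve_b, valve_d, valve_e above 1.38 rad); the robot touches nothing.
It fails at once if a neighbouring valve is touched or turned (contact force between any of the fingers, the arm and valve_a_base above 0.5 N or contact force between any of the fingers, the arm and valve_b_base above 0.5 N or contact force between any of the fingers, the arm and valve_d_base above 0.5 N or contact force between any of the fingers, the arm and valve_e_base above 0.5 N or value of joint any of valve_a, valve_b, valve_d, valve_e below 1.38 rad).
It fails at once if one of the other things on the worktop is pushed more than 3 cm (distance of any of clip_block, magnet, indicator from where it was at the start of the episode above 0.03 m).
It fails at once if the cover stands more than 50 mm open while the case's valve is not shut (value of joint case_cover above 0.05 m and value of joint valve_c below 1.3 rad).
Of plug_1, plug_2, plug_3, plug_4 only 3 to 4 are there at a start; the rules pass over those that are not, and their reading is None.
At some moment in a run one of plug_1, plug_2, plug_3, plug_4 may be knocked a few centimetres aside while the robot is not near it.
Once in a run the grip may slacken for a moment while it holds something.
It also fails if it takes over 208 s, if anything falls off the work surface, if the arm or the gripper's body presses on something with over 40 N, if the wrist force passes 120 N, or if a joint passes its speed limit or range.

## Working session

There is one attempt and no reset: what is moved stays moved. The work goes in short steps, Python scripts to look and compute and a tool call to move; the robot and the scene stay as the last step left them, time stands still between calls to the robot, and variables do not carry over. Pictures are saved under pics/ and viewed, about 12 in all and at most 16, crops included, and the job is handed in when it is done.

Besides the shell and the picture viewer there is one more tool, called after ">>>" in YAML: its name, and indented under it one key for each argument. carry_out: Moves the arm, as the interface text tells. Its arguments: {"type":"object","properties":{"rows":{"type":"array"},"force":{"type":"number"}},"required":["rows"]}

```bash
mkdir -p pics; cat > h.py <<'E'
import numpy as np, cv2
from plant import state, imaging, finish_job, r
def grab(n):
    m=imaging.camera_model(n); p,d=imaging.grab_frame(n); return p,d,m
def rays(m,uv):
    K=np.array(m["intrinsics"],float); uv=np.atleast_2d(uv).astype(float)
    x=(uv[:,0]-K[0,2])/K[0,0]; y=(uv[:,1]-K[1,2])/K[1,1]; s=np.ones_like(x); k=m["k1"]
    for _ in range(20): s=1+k*((x/s)**2+(y/s)**2)
    d=np.stack([x/s,y/s,np.ones_like(x)],1); R=np.array(m["R"]);t=np.array(m["t"])
    return -R.T@t, d@R, d
def onplane(m,uv,z):
    c,d,_=rays(m,uv); return c+d*((z-c[2])/d[:,2])[:,None]
def depthpts(m,uv,dep):
    c,d,_=rays(m,uv); return c+d*np.asarray(dep)[:,None]
def proj(m,X):
    X=np.atleast_2d(X); c=X@np.array(m["R"]).T+np.array(m["t"]); x=c[:,:2]/c[:,2:]
    x=x*(1+m["k1"]*(x**2).sum(1,keepdims=True)); K=np.array(m["intrinsics"]); return x*[K[0,0],K[1,1]]+[K[0,2],K[1,2]]
def save(n,p): cv2.imwrite("pics/"+n,p[...,::-1])
E
python3 - <<'E'
from h import *
print(r.grip_point_offset,state())
for n in("scene","side","wrist"):
    p,d,m=grab(n); save(n+"0.png",p); np.savez("pics/%s0.npz"%n,p=p,d=d,**m); print(n,m["intrinsics"],m["k1"],-np.array(m["R"]).T@m["t"])
E
```

```text
0.0187 {'t': 0.0, 'q': array([-1.15063635e-01,  3.59498581e-01,  1.51139666e+00, -8.96709601e-06,
        1.27249076e+00, -1.15100676e-01]), 'joint_vel': array([ 0.00011003, -0.00068112, -0.00098586, -0.00010556,  0.0003883 ,
       -0.00152885]), 'joint_efforts': array([-2.01257943e-03, -5.15376234e+01, -2.70722097e+01,  6.73234044e-02,
        3.48843460e-02, -1.61260368e-04]), 'tcp_pos': array([5.99330569e-01, 8.82303203e-05, 2.21827023e-01]), 'eef_rot': array([ 7.07092467e-01,  7.07120527e-01, -5.60401663e-04, -6.99995275e-04]), 'contact_force': array([ 0.53552942, -0.80161661,  0.42962544]), 'torque': array([ 0.03098522, -0.02621698, -0.08278072]), 'gripper_width': 0.0877638856028899}
scene [[448.42882672   0.         316.0184212 ]
 [  0.         448.42882672 195.9590965 ]
 [  0.           0.           1.        ]] -0.020411213576124597 [-0.26947665 -0.50043519  0.86602876]
side [[488.14145924   0.         319.70853056]
 [  0.         488.14145924 200.44532403]
 [  0.           0.           1.        ]] -0.021000857335763772 [-0.19498089  1.27335796  0.78507656]
wrist [[338.6617441    0.         314.57695983]
 [  0.         338.6617441  201.08635665]
 [  0.           0.           1.        ]] -0.017634746806495533 [0.59860623 0.06961001 0.3835539 ]
```

View pics/scene0.png

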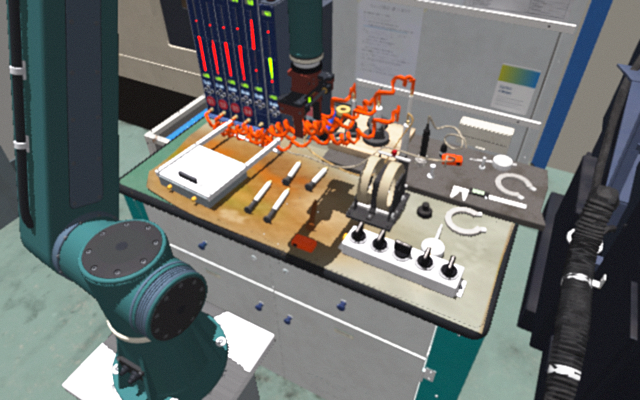

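View pics/side0.png

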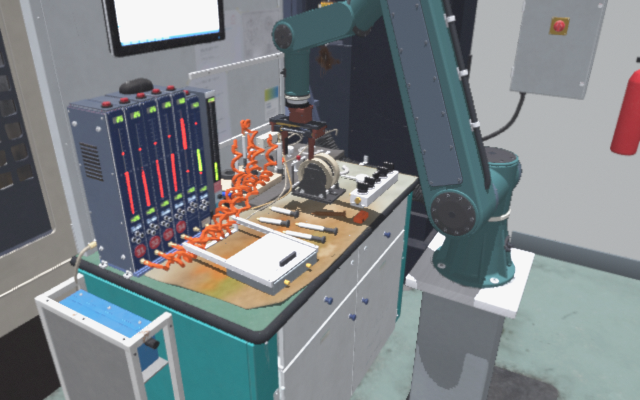

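Scene picture: white case near (205,175), gauges near (259,194), (276,205), (292,171) and (316,178), valve row from (360,232) to (450,270). The side view shows the same. I'll enlarge both areas.

```bash
python3 - <<'E'
from h import *
z=np.load("pics/scene0.npz"); p=z["p"]
a=cv2.resize(p[140:230,150:350],None,fx=4,fy=4,interpolation=2)[:, :800]
save("c1.png",a)
b=cv2.resize(p[215:300,335:475],None,fx=5,fy=5,interpolation=2); save("c2.png",b)
E
```

```text
(no output)
```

View pics/c1.png

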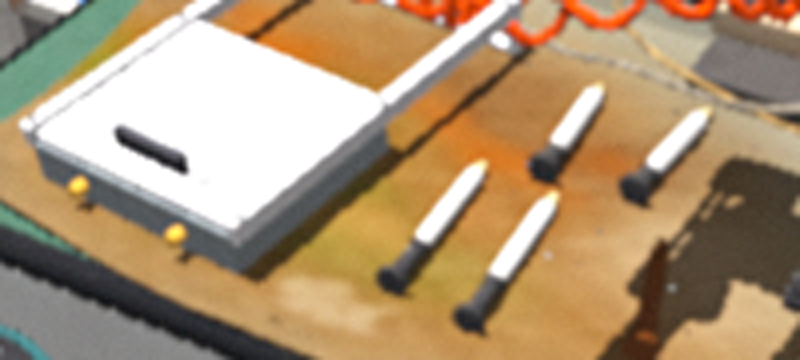

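View pics/c2.png

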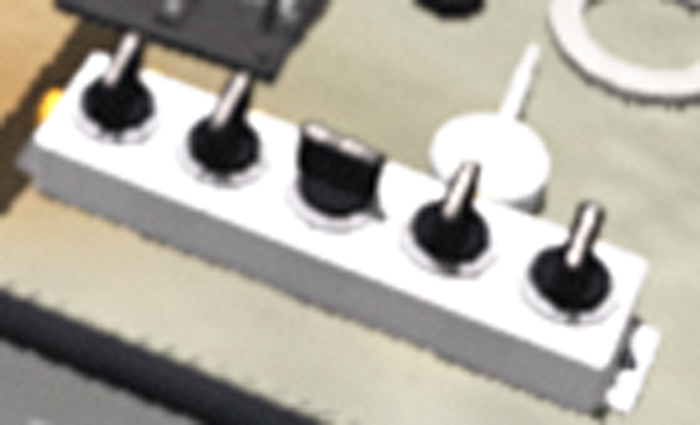

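View pics/wrist0.png

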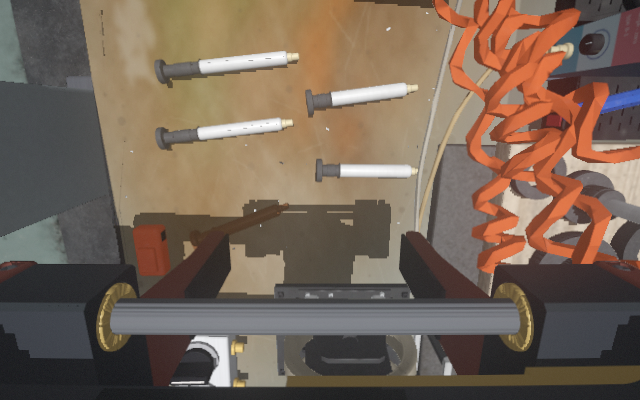

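Gauges: four white ones, at wrist pixels (228,66), (225,131), (362,96), (366,171). The brown look-alike is at (240,222) in the wrist view and is not meant. The open valve is the middle one, at scene (402,250): its bar lies along the row, and the other four lie across. Next I measure.

```bash
python3 - <<'E'
from h import *
def load(n):
    z=np.load("pics/%s0.npz"%n); return z["p"],z["d"],dict(intrinsics=z["intrinsics"],k1=float(z["k1"]),R=z["R"],t=z["t"])
p,d,m=load("wrist")
# gauges: ends by eye: flange face mid, tip
hsv=cv2.cvtColor(p,cv2.COLOR_RGB2HSV)
w=((hsv[...,1]<60)&(hsv[...,2]>185)).astype(np.uint8); w[250:]=0; w[:,430:]=0
n,l,s,c=cv2.connectedComponentsWithStats(w)
for i in range(1,n):
    if s[i,4]<300: continue
    ys,xs=np.where(l==i); P=depthpts(m,np.c_[xs,ys],d[ys,xs]); z=np.median(P[:,2]); Q=onplane(m,np.c_[xs,ys],.010)
    mu=Q.mean(0); u=np.linalg.svd(Q[:,:2]-mu[:2],full_matrices=False)[2][0]; u=u*np.sign(u[0]); a=(Q[:,:2]-mu[:2])@u
    print("shaft",c[i].round(),s[i,4],"z",z.round(4),mu[:2].round(4),"yaw",np.arctan2(u[1],u[0]).round(3),"ext",a.min().round(3),a.max().round(3))
ends=np.array([[160,71],[297,57],[159,139],[292,123],[309,103],[416,88],[319,171],[417,171]])
Q=onplane(m,ends,.010)[:,:2]
for a,b in zip(Q[::2],Q[1::2]): print("ends",a.round(4),b.round(4),np.linalg.norm(b-a).round(4),((a+b)/2).round(4))
# case by scene and side depth
for nm,box in(("scene",(150,140,250,210)),("side",(180,215,325,290))):
    p,d,m=load(nm); hsv=cv2.cvtColor(p,cv2.COLOR_RGB2HSV)
    x0,y0,x1,y1=box; ys,xs=np.mgrid[y0:y1,x0:x1]; ys=ys.ravel();xs=xs.ravel(); k=d[ys,xs]>0; ys,xs=ys[k],xs[k]
    P=depthpts(m,np.c_[xs,ys],d[ys,xs]); V=hsv[ys,xs]
    cov=(P[:,2]>.036)&(P[:,2]<.049)&(V[:,2]>180)&(V[:,1]<50)
    r=cv2.minAreaRect(P[cov][:,:2].astype(np.float32)); print(nm,"cover z",np.median(P[cov][:,2]).round(4),r,cv2.boxPoints(r).round(3).tolist())
    rail=(P[:,2]>.047)&(P[:,2]<.058)&(V[:,2]>150); print(" rail n",rail.sum(),P[rail].min(0).round(3) if rail.any() else 0,P[rail].max(0).round(3) if rail.any() else 0)
    hd=V[:,2]<80; hd&=(P[:,2]>.03)&(P[:,2]<.08)
    r=cv2.minAreaRect(onplane(m,np.c_[xs,ys][hd],.058)[:,:2].astype(np.float32)); print(" grip n",hd.sum(),r)
# valves, scene
p,d,m=load("scene")
V=np.array([[358.2,237.5],[379.5,245.5],[402.3,252.5],[425,263],[449.3,272.5]])
g=cv2.cvtColor(p,cv2.COLOR_RGB2HSV)
ys,xs=np.mgrid[222:297,338:468];ys=ys.ravel();xs=xs.ravel(); P=depthpts(m,np.c_[xs,ys],d[ys,xs])
top=(abs(P[:,2]-.04)<.004)&(g[ys,xs,2]>200)&(P[:,0]<.62); r=cv2.minAreaRect(P[top][:,:2].astype(np.float32)); print("bank top",top.sum(),r,cv2.boxPoints(r).round(3).tolist())
bt=(P[:,2]>.068)&(P[:,2]<.09); B=P[bt]
print("bars n",bt.sum())
Q=np.float32(B[:,:2]); 
if len(Q)>10:
    _,lab,cen=cv2.kmeans(Q,5,None,(3,50,1e-5),10,cv2.KMEANS_PP_CENTERS); print(cen[cen[:,1].argsort()].round(4),np.bincount(lab.ravel()))
p,d,m=load("side")
ys,xs=np.mgrid[160:210,345:402];ys=ys.ravel();xs=xs.ravel(); P=depthpts(m,np.c_[xs,ys],d[ys,xs]); g=cv2.cvtColor(p,cv2.COLOR_RGB2HSV)
top=(abs(P[:,2]-.04)<.004)&(g[ys,xs,2]>180); r=cv2.minAreaRect(P[top][:,:2].astype(np.float32)); print("bank side",top.sum(),r,cv2.boxPoints(r).round(3).tolist())
E
```

```text
shaft [246.  61.] 1110 z 0.0137 [0.5264 0.1204] yaw 0.098 ext -0.049 0.054
shaft [372.  93.] 984 z 0.0148 [0.6574 0.0887] yaw 0.13 ext -0.043 0.048
shaft [243. 128.] 1014 z 0.0137 [0.5193 0.0526] yaw 0.118 ext -0.05 0.054
shaft [378. 170.] 837 z 0.0148 [0.6676 0.006 ] yaw -0.01 ext -0.042 0.044
ends [0.436  0.1107] [0.5792 0.1238] 0.1438 [0.5076 0.1172]
ends [0.427  0.0406] [0.573  0.0574] 0.1469 [0.5   0.049]
ends [0.5914 0.0781] [0.7039 0.0935] 0.1135 [0.6476 0.0858]
ends [0.6022 0.0051] [0.7116 0.0053] 0.1093 [0.6569 0.0052]
scene cover z 0.0463 ((0.5083571672439575, 0.31466782093048096), (0.2206140160560608, 0.19848284125328064), 84.38336944580078) [[0.39899998903274536, 0.2150000035762787], [0.5960000157356262, 0.19499999284744263], [0.6179999709129333, 0.41499999165534973], [0.41999998688697815, 0.4339999854564667]]
 rail n 1254 [0.403 0.196 0.047] [0.622 0.428 0.058]
 grip n 38 ((0.43558815121650696, 0.3139689564704895), (0.06972313672304153, 0.007698244880884886), 85.14598083496094)
side cover z 0.045 ((0.6054912209510803, 0.3028097450733185), (0.2241511046886444, 0.394781619
[... 377 characters left out ...]
top 1299 ((0.4595852494239807, -0.3278745412826538), (0.29422760009765625, 0.07660968601703644), 89.29898834228516) [[0.4189999997615814, -0.4749999940395355], [0.4959999918937683, -0.4749999940395355], [0.5, -0.1809999942779541], [0.4230000078678131, -0.18000000715255737]]
bars n 503
[[ 0.452  -0.4463]
 [ 0.4528 -0.3881]
 [ 0.4559 -0.3302]
 [ 0.4554 -0.2726]
 [ 0.4581 -0.217 ]] [ 98  92  87  99 127]
bank side 235 ((0.4568180441856384, -0.3299025893211365), (0.3003813922405243, 0.07157064974308014), 88.71334838867188) [[0.4180000126361847, -0.4790000021457672], [0.48899999260902405, -0.48100000619888306], [0.4959999918937683, -0.1809999942779541], [0.42399999499320984, -0.17900000512599945]]
```

>>> carry_out:
  rows: [-5.7, -2.0, 0, 0, 1, -5.7, -2.0, 0, 0, 1, -5.7, -2.0, 0, 0, 1, -5.7, -2.0, 0, 0, 1, -5.7, -2.0, 0, 0, 1]

```text
t: 0.78
tcp_pos: [0.499, -0.2866, 0.2225]
eef_rot: [0.707, 0.707, -0.0, -0.0]
contact_force: [0.6, 0.1, 1.2]
gripper_width: 0.0879
```

>>> carry_out:
  rows: [-5.7, -2.1, 0, 0, 0.4, -5.7, -2.1, 0, 0, 0.4, 0, 0, 0, 0, 0.4, 0, 0, 0, 0, 0.4]

```text
t: 1.27
tcp_pos: [0.4577, -0.3984, 0.2221]
eef_rot: [0.707, 0.707, 0.0, -0.001]
contact_force: [-0.5, -0.3, 0.0]
gripper_width: 0.0516
```

```bash
python3 - <<'E'
from h import *
p,d,m=grab("wrist"); save("w1.png",p); np.savez("pics/w1.npz",p=p,d=d,**m); s=state(); print(s["tcp_pos"],s["eef_rot"],s["gripper_width"],s["contact_force"])
print(proj(m,[[.4559,-.3302,.079],[.452,-.446,.079],[.458,-.217,.079]]))
E
```

```text
[ 0.45806261 -0.39774334  0.22230459] [ 7.06980228e-01  7.07232956e-01  3.07421723e-04 -6.39751968e-04] 0.04728673900338959 [1.36418889 0.91105936 0.07304349]
[[314.38334366 113.10390895]
 [310.45288376 237.80473752]
 [316.87169006 -33.77891269]]
```

View pics/w1.png

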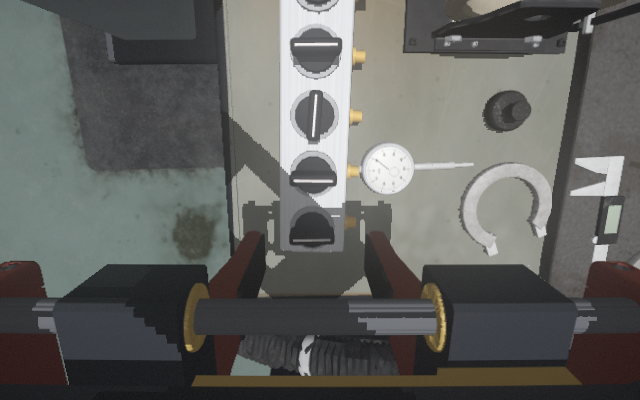

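The wrist view shows valve c's bar centred near (315,115), lying along the row with a slight tilt. The neighbours at (316,45) and (314,181) lie across. I'll compute its position from the white line on the bar.

```bash
python3 - <<'E'
from h import *
z=np.load("pics/w1.npz"); p,d=z["p"],z["d"]; m=dict(intrinsics=z["intrinsics"],k1=float(z["k1"]),R=z["R"],t=z["t"])
g=p.max(2)
def line(x0,y0,x1,y1):
    ys,xs=np.where(g[y0:y1,x0:x1]>170); xs+=x0;ys+=y0
    Q=onplane(m,np.c_[xs,ys],.079)[:,:2]; r=cv2.minAreaRect(np.float32(Q)); dz=depthpts(m,np.c_[xs,ys],d[ys,xs])[:,2]
    u=np.linalg.svd(Q-Q.mean(0))[2][0]; return len(xs),Q.mean(0).round(4),np.array(r[0]).round(4),np.array(r[1]).round(4),u.round(3),np.median(dz).round(4)
print("c",line(307,92,322,139)); print("b",line(293,41,340,49)); print("d",line(293,177,337,185))
# skirt/knob dark blob
ys,xs=np.where((g[88:146,285:346]<95)); xs+=285;ys+=88; P=depthpts(m,np.c_[xs,ys],d[ys,xs]);k=abs(P[:,2]-.053)<.006
print("skirt",k.sum(),P[k][:,:2].min(0),P[k][:,:2].max(0),(P[k][:,:2].min(0)+P[k][:,:2].max(0))/2)
k=P[:,2]>.07;print("bar",k.sum(),P[k].mean(0),cv2.minAreaRect(np.float32(P[k][:,:2])))
E
```

```text
c (123, array([ 0.4556, -0.3318]), array([ 0.4557, -0.3321]), array([0.008 , 0.0402]), array([ 0.052, -0.999]), np.float64(0.079))
b (130, array([ 0.4569, -0.2743]), array([ 0.4569, -0.2743]), array([0.0016, 0.0358]), array([1.   , 0.001]), np.float64(0.0789))
d (98, array([ 0.4562, -0.3904]), array([ 0.4546, -0.3905]), array([0.0019, 0.0348]), array([ 1.   , -0.018]), np.float64(0.0791))
skirt 5 [ 0.44772858 -0.34793564] [ 0.46210495 -0.33205104] [ 0.45491677 -0.33999334]
bar 65 [ 0.45527801 -0.33587929  0.07704794] ((0.4556606113910675, -0.3318718373775482), (0.04213385656476021, 0.011940894648432732), 84.77105712890625)
```

>>> carry_out:
  rows: [3.3, -0.1, 1, 0.05, 0.4, 3.3, -0.1, 1, 0, 0.4, 0, 0, 4.8, 0, 0.35, 0, 0, 4.8, 0, 0.35, 0, 0, 2.5, 0, 0.35]

```text
t: 1.95
tcp_pos: [0.4571, -0.3297, 0.0795]
eef_rot: [0.724, 0.69, 0.0, -0.002]
contact_force: [0.1, -1.1, -0.1]
gripper_width: 0.0307
```

>>> carry_out:
  rows: [0, 0, 1.2, 0, 0.35, 0, 0, 0.6, 0, 0.35, 0, 0, 0.6, 0, 0.35, 0, 0, 0, 0, 0.35]

```text
t: 2.45
tcp_pos: [0.4579, -0.3332, 0.058]
eef_rot: [0.725, 0.689, 0.0, 0.0]
contact_force: [-0.2, 0.4, -0.6]
gripper_width: 0.0304
```

```bash
python3 - <<'E'
from h import *
s=state(); print(s["tcp_pos"],s["gripper_width"],s["contact_force"],s["q"])
E
```

```text
[ 0.45786821 -0.33315122  0.0580213 ] 0.030363712938088858 [-0.24538252  0.36922425 -0.63743292] [-7.50976430e-01  5.07506127e-01  1.74826917e+00 -4.57327519e-05
  8.85201228e-01 -7.00982855e-01]
```

>>> carry_out:
  rows: [0.1, -0.2, 0, 0, 0.1, 0, 0, 0, 0, 0, 0, 0, 0, 0, 0, 0, 0, 0, 0, 0, 0, 0, 0, 0, 0]
  force: 30

```text
t: 3.08
tcp_pos: [0.4572, -0.3322, 0.0582]
eef_rot: [0.725, 0.689, 0.001, 0.001]
contact_force: [4.7, 1.6, 0.5]
gripper_width: 0.012
```

>>> carry_out:
  rows: [0, 0, 0, 0.16, 0, 0, 0, 0, 0.16, 0, 0, 0, 0, 0.16, 0, 0, 0, 0, 0.16, 0, 0, 0, 0, 0.16, 0]

```text
t: 3.7
tcp_pos: [0.4569, -0.3321, 0.0582]
eef_rot: [0.937, 0.35, 0.001, 0.001]
contact_force: [3.5, 1.7, 1.1]
gripper_width: 0.0115
```

>>> carry_out:
  rows: [0, 0, 0, 0.16, 0, 0, 0, 0, 0.16, 0, 0, 0, 0, 0.16, 0, 0, 0, 0, 0.16, 0, 0, 0, 0, 0.09, 0]

```text
t: 4.32
tcp_pos: [0.4569, -0.3318, 0.0582]
eef_rot: [1.0, -0.007, 0.001, 0.0]
contact_force: [4.1, 2.5, 1.5]
gripper_width: 0.0114
```

>>> carry_out:
  rows: [0, 0, 0, 0.04, 0, 0, 0, 0, 0.0, 0, 0, 0, 0, 0, 0]

```text
t: 4.7
tcp_pos: [0.4569, -0.3319, 0.0582]
eef_rot: [1.0, -0.024, 0.001, 0.0]
contact_force: [5.5, 2.6, 1.1]
gripper_width: 0.0117
```

```bash
python3 - <<'E'
from h import *
s=state(); print(s["tcp_pos"],s["gripper_width"],s["contact_force"],s["torque"],2*np.arctan2(s["eef_rot"][0],s["eef_rot"][1])-np.pi/2, s["q"])
E
```

```text
[ 0.45686469 -0.33185232  0.05816558] 0.011657500495555698 [5.5091522  2.55902232 1.11798582] [ 0.64096797 -0.63247893  0.57945256] 1.6191582035487926 [-7.51201606e-01  5.05106902e-01  1.75281429e+00  1.28218182e-03
  8.81947899e-01  8.67142433e-01]
```

>>> carry_out:
  rows: [0, 0, 0, -0.03, 0.2, 0, 0, 0, 0, 0.3, 0, 0, 0, 0, 0.3, 0, 0, -3, 0, 0.3, 0, 0, -5, 0, 0.3]

```text
t: 5.32
tcp_pos: [0.4542, -0.3308, 0.1368]
eef_rot: [1.0, -0.01, -0.002, -0.002]
contact_force: [0.9, -0.5, 0.6]
gripper_width: 0.0264
```

>>> carry_out:
  rows: [0, 0, -5, 0, 0.3, 0, 0, -4, -0.17, 0.3, 0, 0, 0, -0.17, 0.3, 0, 0, 0, -0.17, 0.3, 0, 0, 0, -0.17, 0.3]

```text
t: 5.95
tcp_pos: [0.4554, -0.3319, 0.2277]
eef_rot: [0.945, 0.327, -0.0, 0.0]
contact_force: [0.3, -0.2, 1.0]
gripper_width: 0.0266
```

>>> carry_out:
  rows: [0, 0, 0, -0.17, 0.3, 0, 0, 0, -0.17, 0.3, 0, 0, 0, -0.17, 0.3, 0, 0, 0, -0.17, 0.3, 0, 0, 0, -0.17, 0.3]

```text
t: 6.58
tcp_pos: [0.4553, -0.3318, 0.2275]
eef_rot: [0.726, 0.687, -0.0, -0.0]
contact_force: [-1.0, -0.6, 0.6]
gripper_width: 0.0263
```

```bash
python3 - <<'E'
from h import *
s=state(); print(s["t"],s["tcp_pos"],s["gripper_width"],s["contact_force"],2*np.arctan2(s["eef_rot"][0],s["eef_rot"][1])-np.pi/2)
p,d,m=grab("scene"); save("s1.png",cv2.resize(p[215:300,335:475],None,fx=4,fy=4,interpolation=2))
E
```

```text
6.575 [ 0.45533681 -0.33184601  0.22747044] 0.02633986925224695 [-1.04700422 -0.59128926  0.57647553] 0.05475652934538977
```

View pics/s1.png

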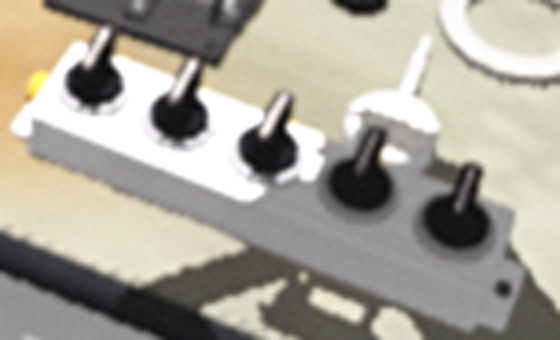

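Valve c is now across the row like its neighbours, so it is shut. Now to the case.

>>> carry_out:
  rows: [0, 0, 0, 0.04, 0.3, 5.8, -0.7, 0, 0, 0.3, 5.8, -0.7, 0, 0, 0.3, 5.8, -0.7, 0, 0, 0.3, 5.8, -0.7, 0, 0, 0.3]

```text
t: 7.25
tcp_pos: [0.4506, -0.0967, 0.2277]
eef_rot: [0.743, 0.67, 0.0, 0.0]
contact_force: [1.2, -0.0, -0.3]
gripper_width: 0.0261
```

>>> carry_out:
  rows: [5.8, -0.7, 0, 0, 0.3, 5.8, -0.7, 0, 0, 0.3, 5.8, -0.8, 0, 0, 0.3, 5.8, -0.8, 0, 0, 0.3, 5.8, -0.8, 0, 0, 0.3]

```text
t: 7.88
tcp_pos: [0.4418, 0.1959, 0.2278]
eef_rot: [0.743, 0.67, 0.0, 0.0]
contact_force: [0.9, 0.3, -0.3]
gripper_width: 0.0263
```

>>> carry_out:
  rows: [5.7, -0.8, 0, 0, 0.3, 0, 0, 0, 0, 0.3, 0, 0, 0, 0, 0.3]

```text
t: 8.25
tcp_pos: [0.4395, 0.251, 0.2274]
eef_rot: [0.742, 0.671, -0.001, 0.0]
contact_force: [-0.5, 0.7, -1.0]
gripper_width: 0.0262
```

```bash
python3 - <<'E'
from h import *
s=state(); print(s["t"],s["tcp_pos"],2*np.arctan2(s["eef_rot"][0],s["eef_rot"][1])-np.pi/2)
p,d,m=grab("wrist"); save("w2.png",p); np.savez("pics/w2.npz",p=p,d=d,**m)
g=p.max(2); c=proj(m,[.436,.314,.063])[0]; print(c)
x,y=c.astype(int); ys,xs=np.mgrid[max(0,y-70):y+70,x-40:x+40]; ys=ys.ravel();xs=xs.ravel(); k=d[ys,xs]>0; ys,xs=ys[k],xs[k]
P=depthpts(m,np.c_[xs,ys],d[ys,xs]); k=(g[ys,xs]<110)&(P[:,2]>.056)&(P[:,2]<.075)
print(k.sum(),np.median(P[k][:,2]),cv2.minAreaRect(np.float32(P[k][:,:2])))
E
```

```text
8.25 [0.43946565 0.2509963  0.22738516] 0.10049315031384154
[305.96024003 118.81071951]
120 0.06195921310141542 ((0.437558114528656, 0.3114109933376312), (0.061770226806402206, 0.00884326547384262), 85.22159576416016)
```

View pics/w2.png

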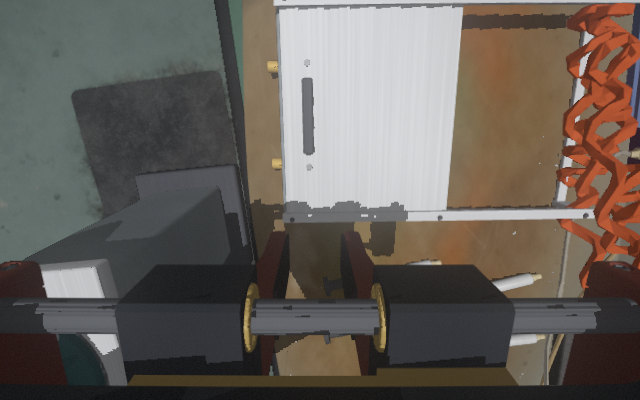

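The bar is centred near (308,116), with rails along rows about 3 and 213 and the case front at column about 280.

```bash
python3 - <<'E'
from h import *
z=np.load("pics/w2.npz"); p,d=z["p"],z["d"]; m=dict(intrinsics=z["intrinsics"],k1=float(z["k1"]),R=z["R"],t=z["t"])
print(onplane(m,[[308.3,116],[308.3,77],[308,155]],.063).round(4))
g=p.max(2).astype(int)
# depth height profile across columns/rows
for row in (60,100,150,190):
    xs=np.arange(262,300); P=depthpts(m,np.c_[xs,xs*0+row],d[row,xs]); i=np.where(P[:,2]>.033)[0]; print("row",row,xs[i[0]],P[i[0]].round(4)); 
    xs=np.arange(440,480); P=depthpts(m,np.c_[xs,xs*0+row],d[row,xs]); i=np.where(P[:,2]>.035)[0]; print("   back",xs[i[-1]],P[i[-1]].round(4))
for col in (330,400,480,560):
    ys=np.arange(195,228); P=depthpts(m,np.c_[ys*0+col,ys],d[ys,col]); i=np.where(P[:,2]>.047)[0]; print("col",col,ys[i[[0,-1]]],P[i[[0,-1]]].round(4).tolist())
    ys=np.arange(0,25); P=depthpts(m,np.c_[ys*0+col,ys],d[ys,col]); i=np.where(P[:,2]>.047)[0]; print("   far",ys[i[[0,-1]]] if len(i) else 0,P[i[[0,-1]]].round(4).tolist() if len(i) else P[::6].round(3).tolist())
E
```

```text
[[0.4384 0.3163 0.063 ]
 [0.4421 0.3506 0.063 ]
 [0.4343 0.2801 0.063 ]]
row 60 278 [0.4142 0.3715 0.0378]
   back 458 [0.5854 0.3537 0.0441]
row 100 271 [0.4455 0.3204 0.3889]
   back 454 [0.5812 0.3172 0.0451]
row 150 281 [0.4062 0.2849 0.0375]
   back 451 [0.579  0.2683 0.0432]
row 190 283 [0.403  0.2425 0.0369]
   back 447 [0.5743 0.2271 0.0447]
col 330 [213 222] [[0.4504, 0.2161, 0.0504], [0.4495, 0.2067, 0.0519]]
   far [0 4] [[0.4682, 0.4153, 0.0496], [0.4679, 0.4118, 0.0503]]
col 400 [212 221] [[0.5235, 0.2095, 0.0493], [0.5225, 0.2005, 0.0519]]
   far [0 3] [[0.5308, 0.4089, 0.0504], [0.5309, 0.4066, 0.0496]]
col 480 [211 220] [[0.6068, 0.2025, 0.0503], [0.6075, 0.1922, 0.0494]]
   far [0 3] [[0.6022, 0.4019, 0.0514], [0.6029, 0.3997, 0.05]]
col 560 [210 217] [[0.691, 0.1952, 0.0506], [0.6915, 0.1875, 0.0508]]
   far [0 2] [[0.676, 0.3958, 0.0494], [0.6752, 0.3939, 0.0507]]
```

>>> carry_out:
  rows: [3.3, -0.4, 2, -0.01, 0.3, 3.3, -0.4, 2, 0, 0.3, 0, 0, 5, 0, 0.3, 0, 0, 5, 0, 0.3, 0, 0, 2.4, 0, 0.3]

```text
t: 8.93
tcp_pos: [0.4371, 0.3153, 0.0613]
eef_rot: [0.739, 0.673, -0.002, -0.0]
contact_force: [-0.6, 1.3, 0.7]
gripper_width: 0.0261
```

>>> carry_out:
  rows: [0, 0, 1, 0, 0.3, 0, 0, 0.3, 0, 0.3, 0, 0, 0, 0, 0.3, 0, 0, 0, 0, 0.3]

```text
t: 9.43
tcp_pos: [0.4389, 0.3184, 0.0517]
eef_rot: [0.738, 0.675, 0.001, 0.0]
contact_force: [0.1, 0.4, 0.1]
gripper_width: 0.0261
```

```bash
python3 - <<'E'
from h import *
s=state(); print(s["t"],s["tcp_pos"],s["contact_force"],2*np.arctan2(s["eef_rot"][0],s["eef_rot"][1])-np.pi/2)
E
```

```text
9.425 [0.4389337 0.3183768 0.0517169] [0.09897122 0.43440397 0.1399326 ] 0.09019864416938828
```

>>> carry_out:
  rows: [0, 0, 0.2, 0, 0.1, 0, 0, 0, 0, 0, 0, 0, 0, 0, 0, 0, 0, 0, 0, 0, 0, 0, 0, 0, 0]
  force: 25

```text
t: 10.05
tcp_pos: [0.4384, 0.3182, 0.0489]
eef_rot: [0.738, 0.675, 0.0, 0.0]
contact_force: [0.5, -0.5, 2.9]
gripper_width: 0.0098
```

>>> carry_out:
  rows: [0, 3, 0, 0, 0, 0, 4, 0, 0, 0, 0, 4, 0, 0, 0, 0, 3, 0, 0, 0, 0, 0, 0, 0, 0]

```text
t: 10.68
tcp_pos: [0.5804, 0.306, 0.0489]
eef_rot: [0.739, 0.674, 0.002, 0.0]
contact_force: [1.3, 3.1, 3.3]
gripper_width: 0.01
```

>>> carry_out:
  rows: [0, 1, 0, 0, 0, 0, 0.5, 0, 0, 0, 0, 0.4, 0, 0, 0, 0, 0, 0, 0, 0]

```text
t: 11.18
tcp_pos: [0.5949, 0.304, 0.0484]
eef_rot: [0.738, 0.675, -0.001, -0.001]
contact_force: [-4.1, 3.8, 3.1]
gripper_width: 0.0095
```

>>> carry_out:
  rows: [0, 0, 0, 0, 0.3, 0, 0, 0, 0, 0.3, 0, 0, -4, 0, 0.4, 0, 0, -6, 0, 0.5, 0, 0, -6, 0, 0.5]

```text
t: 11.8
tcp_pos: [0.5963, 0.3031, 0.2098]
eef_rot: [0.738, 0.674, -0.001, 0.0]
contact_force: [0.8, -0.1, 0.2]
gripper_width: 0.0436
```

>>> carry_out:
  rows: [-5.8, -0.6, 0, 0, 0.5, -5.8, -0.6, 0, 0, 0.5, -5.8, -0.6, 0, 0, 0.5, -5.8, -0.6, 0, 0, 0.5, -5.6, -0.6, 0, 0, 0.5]

```text
t: 12.42
tcp_pos: [0.5401, 0.0175, 0.2087]
eef_rot: [0.738, 0.675, -0.0, 0.0]
contact_force: [1.4, -0.7, 0.5]
gripper_width: 0.0437
```

>>> carry_out:
  rows: [0, 0, 0, 0, 0.5, 0, 0, 0, 0, 0.5]

```text
t: 12.68
tcp_pos: [0.5409, 0.0197, 0.2087]
eef_rot: [0.739, 0.674, 0.0, -0.0]
contact_force: [-0.4, 0.3, -0.0]
gripper_width: 0.0441
```

```bash
cat >> h.py <<'E'
def pose():
    s=state(); e=s["eef_rot"]; return s["t"],s["tcp_pos"],2*np.arctan2(e[0],e[1])-np.pi/2,s["gripper_width"]
def gauges(p,d,m):
    hsv=cv2.cvtColor(p,cv2.COLOR_RGB2HSV); w=((hsv[...,1]<60)&(hsv[...,2]>175)).astype(np.uint8); w[265:]=0
    n,l,s,c=cv2.connectedComponentsWithStats(w); out=[]
    for i in range(1,n):
        if not 250<s[i,4]<3500: continue
        ys,xs=np.where(l==i); z=np.median(depthpts(m,np.c_[xs,ys],d[ys,xs])[:,2]); Q=onplane(m,np.c_[xs,ys],.012)[:,:2]; mu=Q.mean(0)
        if not(-.005<z<.03): continue
        r=cv2.minAreaRect(np.float32(Q)); L,W=max(r[1]),min(r[1])
        if not(.06<L<.125 and W<.03): continue
        u=np.linalg.svd(Q-mu,full_matrices=False)[2][0]; e=[]
        for sg in(1,-1):  # dark end = flange
            uv=proj(m,[*(mu+sg*u*(L/2+.012)),.012])[0].round().astype(int); e.append(int(p[uv[1].clip(0,399),uv[0].clip(0,639)].max()))
        if e[0]<e[1]: u=-u
        mid=mu-u*(.019 if L>.097 else .010)
        print("px",c[i].round(),"z %.3f L %.3f W %.3f"%(z,L,W),"mid",mid.round(4),"alpha %.3f"%np.arctan2(u[1],u[0]),"ends",e); out.append((mid,u,L))
    return out
def todo(mid,psi):  # moves from now, in tool axes AFTER yaw to psi
    _,t,ps,_=pose(); D=np.array(mid)-t[:2]; print("  psi %.3f dyaw %.3f dx %.2f dy %.2f cm"%(psi,psi-ps,100*(D@[np.sin(psi),np.cos(psi)]),100*(D@[np.cos(psi),-np.sin(psi)])))
E
python3 - <<'E'
from h import *
print(pose()); p,d,m=grab("wrist"); save("w3.png",p)
for a in gauges(p,d,m): al=np.arctan2(a[1][1],a[1][0]); todo(a[0],-np.pi/2-al)
z=np.load("pics/wrist0.npz"); m0=dict(intrinsics=z["intrinsics"],k1=float(z["k1"]),R=z["R"],t=z["t"])
ys,xs=np.mgrid[0:230,300:640]; ys=ys.ravel();xs=xs.ravel(); P=depthpts(m0,np.c_[xs,ys],z["d"][ys,xs])
for x in np.arange(.6,1,.04):
    k=(abs(P[:,0]-x)<.02); print(round(x,2),P[k][:,2].max().round(3) if k.any() else None,end="; ")
E
```

```text
(12.675, array([0.5408973 , 0.01970702, 0.20871763]), np.float64(0.09118180984293955), 0.04409234616294827)
px [293.  81.] z 0.013 L 0.101 W 0.013 mid [0.508  0.1181] alpha 0.101 ends [124, 183]
px [424. 101.] z 0.014 L 0.088 W 0.013 mid [0.6474 0.0873] alpha 0.136 ends [135, 170]
px [293. 149.] z 0.013 L 0.102 W 0.014 mid [0.5007 0.0507] alpha 0.119 ends [127, 173]
px [435. 180.] z 0.015 L 0.086 W 0.015 mid [0.6579 0.0063] alpha 0.000 ends [128, 171]
  psi -1.672 dyaw -1.761 dx 2.30 dy 10.06 cm
  psi -1.707 dyaw -1.797 dx -11.45 dy 5.18 cm
  psi -1.689 dyaw -1.779 dx 3.64 dy 3.49 cm
  psi -1.571 dyaw -1.661 dx -11.69 dy -1.41 cm
0.6 0.384; 0.64 0.02; 0.68 0.018; 0.72 0.12; 0.76 0.153; 0.8 0.159; 0.84 0.147; 0.88 0.127; 0.92 0.069; 0.96 0.0;
```

View pics/w3.png

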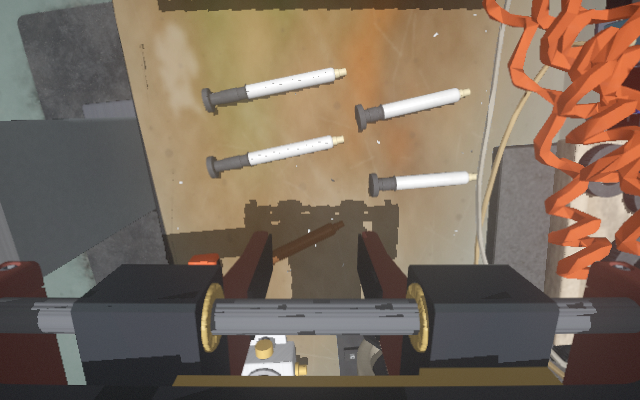

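Four white gauges, unmoved. The brown look-alike is at (308,243) and I leave it. I pick gauge A at (293,81) first.

>>> carry_out:
  rows: [0, 0, 0, -0.176, 0.5, 0, 0, 0, -0.176, 0.5, 0, 0, 0, -0.176, 0.5, 0, 0, 0, -0.176, 0.5, 0, 0, 0, -0.176, 0.5]

```text
t: 13.35
tcp_pos: [0.541, 0.0215, 0.2085]
eef_rot: [0.377, 0.926, 0.0, -0.0]
contact_force: [-0.2, 0.4, -0.0]
gripper_width: 0.0438
```

>>> carry_out:
  rows: [0, 0, 0, -0.176, 0.5, 0, 0, 0, -0.176, 0.5, 0, 0, 0, -0.176, 0.5, 0, 0, 0, -0.176, 0.5, 0, 0, 0, -0.176, 0.5]

```text
t: 13.98
tcp_pos: [0.5411, 0.0215, 0.2085]
eef_rot: [-0.054, 0.999, 0.0, -0.0]
contact_force: [0.0, 0.8, -0.0]
gripper_width: 0.0439
```

>>> carry_out:
  rows: [1.2, 5, 2, 0, 0.5, 1.1, 5, 2, 0, 0.5, 0, 0, 5, 0, 0.5, 0, 0, 5, 0, 0.5, 0, 0, 3, 0, 0.5]

```text
t: 14.6
tcp_pos: [0.5067, 0.1188, 0.0364]
eef_rot: [-0.051, 0.999, 0.0, -0.001]
contact_force: [0.9, -0.1, 0.4]
gripper_width: 0.0441
```

```bash
python3 - <<'E'
from h import *
print(pose(),state()["contact_force"]); todo([.508,.1181],-1.672)
E
```

```text
(14.6, array([0.50669241, 0.11883294, 0.03641089]), np.float64(-1.6731336119324411), 0.044081019002567653) [ 0.8975837  -0.0672742   0.36260637]
  psi -1.672 dyaw 0.001 dx -0.12 dy -0.09 cm
```

>>> carry_out:
  rows: [0, 0, 2, 0, 0.5, 0, 0, 1, 0, 0.5, 0, 0, 0.2, 0, 0.5, 0, 0, 0, 0, 0.5]

```text
t: 15.1
tcp_pos: [0.5085, 0.1173, 0.0072]
eef_rot: [-0.05, 0.999, 0.0, 0.001]
contact_force: [0.1, -0.3, 0.9]
gripper_width: 0.044
```

>>> carry_out:
  rows: [0, 0, 0, 0, 0.2, 0, 0, 0, 0, 0, 0, 0, 0, 0, 0, 0, 0, 0, 0, 0, 0, 0, 0, 0, 0]
  force: 35

```text
t: 15.72
tcp_pos: [0.5081, 0.1168, 0.0068]
eef_rot: [-0.05, 0.999, -0.0, 0.0]
contact_force: [-1.2, -0.8, 1.7]
gripper_width: 0.0128
```

>>> carry_out:
  rows: [0, 0, 0, 0, 0.35, 0, 0, 0.2, 0, 0.35, 0, 0, 0.2, 0, 0.3, 0, 0, 0, 0, 0, 0, 0, 0, 0, 0]

```text
t: 16.35
tcp_pos: [0.5078, 0.1169, 0.0025]
eef_rot: [-0.05, 0.999, 0.0, -0.0]
contact_force: [1.0, 0.7, -1.0]
gripper_width: 0.0127
```

>>> carry_out:
  rows: [0, 0, 0, 0, 0, 0, 0, 0, 0, 0, 0, 0, -2, 0, 0, 0, 0, -5, 0, 0, 0, 0, -5, 0, 0]

```text
t: 16.98
tcp_pos: [0.5073, 0.1168, 0.1235]
eef_rot: [-0.05, 0.999, -0.0, -0.001]
contact_force: [0.7, -0.1, -1.8]
gripper_width: 0.0127
```

```bash
python3 - <<'E'
from h import *
print(pose(),state()["contact_force"])
C=np.array([.495,.313]); ux=np.array([.996,-.09]); uy=np.array([.09,.996])
for x in(.051,.017,-.017,-.051): print(x,C+ux*x)
todo(C+ux*.051,.09)
p,d,m=grab("wrist"); save("w4.png",p)
E
```

```text
(16.975, array([0.50728913, 0.1167901 , 0.12353228]), np.float64(-1.6700042279141967), 0.012684926126256962) [ 0.74769246 -0.12288776 -1.81499395]
0.051 [0.545796 0.30841 ]
0.017 [0.511932 0.31147 ]
-0.017 [0.478068 0.31453 ]
-0.051 [0.444204 0.31759 ]
  psi 0.090 dyaw 1.760 dx 19.43 dy 2.11 cm
```

>>> carry_out:
  rows: [0, 0, 0, 0.176, 0, 0, 0, 0, 0.176, 0, 0, 0, 0, 0.176, 0, 0, 0, 0, 0.176, 0, 0, 0, 0, 0.176, 0]

```text
t: 17.65
tcp_pos: [0.5077, 0.1168, 0.1224]
eef_rot: [0.383, 0.924, -0.0, -0.0]
contact_force: [-0.1, 0.2, -1.5]
gripper_width: 0.0127
```

>>> carry_out:
  rows: [0, 0, 0, 0.176, 0, 0, 0, 0, 0.176, 0, 0, 0, 0, 0.176, 0, 0, 0, 0, 0.176, 0, 0, 0, 0, 0.176, 0]

```text
t: 18.27
tcp_pos: [0.5077, 0.1168, 0.1223]
eef_rot: [0.74, 0.672, -0.0, -0.0]
contact_force: [0.9, -0.5, -1.1]
gripper_width: 0.013
```

>>> carry_out:
  rows: [4.9, 0.5, 0, 0, 0, 4.9, 0.5, 0, 0, 0, 4.9, 0.5, 0, 0, 0, 4.7, 0.5, 0, 0, 0, 0, 0, 0, 0, 0]

```text
t: 18.9
tcp_pos: [0.5458, 0.3114, 0.1223]
eef_rot: [0.737, 0.676, 0.001, -0.0]
contact_force: [-0.3, -0.4, -1.2]
gripper_width: 0.0129
```

>>> carry_out:
  rows: [0, 0, 0, 0, 0, 0, 0, 0, 0, 0]

```text
t: 19.15
tcp_pos: [0.5447, 0.3069, 0.1224]
eef_rot: [0.739, 0.674, -0.001, -0.0]
contact_force: [-0.8, -0.3, -1.2]
gripper_width: 0.0127
```

```bash
python3 - <<'E'
from h import *
print(pose(),state()["contact_force"]); todo([.5458,.3084],.09)
p,d,m=grab("wrist"); save("w5.png",p); np.savez("pics/w5.npz",p=p,d=d,**m)
E
```

```text
(19.15, array([0.54474072, 0.30686204, 0.12236251]), np.float64(0.09103727066070855), 0.012729228476561263) [-0.82717754 -0.31954378 -1.24169523]
  psi 0.090 dyaw -0.001 dx 0.16 dy 0.09 cm
```

View pics/w5.png

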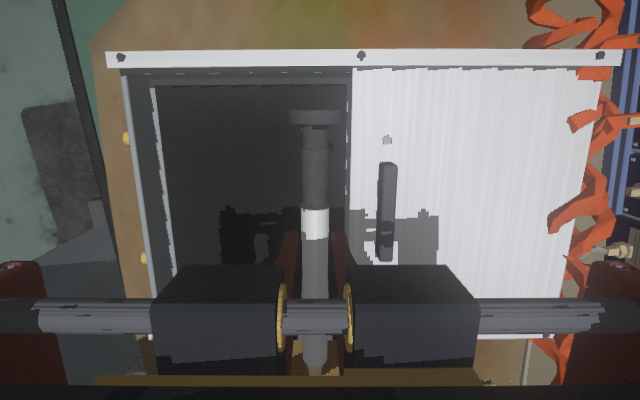

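The held gauge points along the case's y above the slot. The interior floor runs from column ~160 to 350, and the cover's front edge is at ~352. I check the case centre.

```bash
python3 - <<'E'
from h import *
z=np.load("pics/w5.npz"); p,d=z["p"],z["d"]; m=dict(intrinsics=z["intrinsics"],k1=float(z["k1"]),R=z["R"],t=z["t"])
C=np.array([.495,.313]); ux=np.array([.996,-.09]); uy=np.array([.09,.996])
for row in(100,130,160):
    xs=np.arange(118,365); P=depthpts(m,np.c_[xs,xs*0+row],d[row,xs]); X=(P[:,:2]-C)@ux; Z=P[:,2]
    w=np.where((Z>.033)&(Z<.042)&(X<0))[0]; f=np.where(abs(Z-.007)<.003)[0]; c=np.where(abs(Z-.045)<.003)[0]
    print(row,"wall",X[w[[0,-1]]].round(4) if len(w) else 0,"floor",X[f[[0,-1]]].round(4),"cover",X[c[c>150][0]].round(4) if (c>150).any() else 0)
for col in(200,250):
    ys=np.arange(45,110); P=depthpts(m,np.c_[ys*0+col,ys],d[ys,col]); Y=(P[:,:2]-C)@uy; print(col,[(y.round(3),zz.round(3)) for y,zz in zip(Y,P[:,2])][::5])
E
```

```text
100 wall [-0.0864 -0.081 ] floor [-0.107   0.0764] cover 0.0734
130 wall [-0.0865 -0.0806] floor [-0.1119  0.0763] cover 0.074
160 wall [-0.0851 -0.0814] floor [-0.1156  0.0767] cover 0.0736
200 [(np.float64(0.118), np.float64(0.0)), (np.float64(0.106), np.float64(0.051)), (np.float64(0.103), np.float64(0.052)), (np.float64(0.1), np.float64(0.049)), (np.float64(0.097), np.float64(0.05)), (np.float64(0.095), np.float64(0.039)), (np.float64(0.093), np.float64(0.028)), (np.float64(0.092), np.float64(0.006)), (np.float64(0.088), np.float64(0.006)), (np.float64(0.084), np.float64(0.009)), (np.float64(0.08), np.float64(0.008)), (np.float64(0.077), np.float64(0.006)), (np.float64(0.073), np.float64(0.007))]
250 [(np.float64(0.118), np.float64(-0.0)), (np.float64(0.106), np.float64(0.051)), (np.float64(0.103), np.float64(0.051)), (np.float64(0.1), np.float64(0.05)), (np.float64(0.097), np.float64(0.051)), (np.float64(0.095), np.float64(0.037)), (np.float64(0.093), np.float64(0.026)), (np.float64(0.091), np.float64(0.006)), (np.float64(0.088), np.float64(0.006)), (np.float64(0.084), np.float64(0.007)), (np.float64(0.08), np.float64(0.006)), (np.float64(0.076), np.float64(0.008)), (np.float64(0.073), np.float64(0.007))]
```

The open cover's front edge overhangs to x = +74 mm, so I shift the slots to +45, +12, -20 and -52.

>>> carry_out:
  rows: [0, -0.5, 3, 0, 0, 0, 0, 4, 0, 0, 0, 0, 2.5, 0, 0, 0, 0, 1, 0, 0, 0, 0, 0.4, 0, 0]

```text
t: 19.82
tcp_pos: [0.5405, 0.3082, 0.0137]
eef_rot: [0.738, 0.674, -0.0, -0.0]
contact_force: [-0.1, -0.1, -1.4]
gripper_width: 0.0125
```

>>> carry_out:
  rows: [0, 0, 0, 0, 0, 0, 0, 0, 0, 0]

```text
t: 20.08
tcp_pos: [0.5411, 0.309, 0.0147]
eef_rot: [0.738, 0.675, 0.001, 0.0]
contact_force: [0.4, -1.0, -2.2]
gripper_width: 0.0126
```

>>> carry_out:
  rows: [0, 0, 0.4, 0, 0, 0, 0, 0, 0, 0.21, 0, 0, 0, 0, 0.21, 0, 0, 0, 0, 0.21, 0, 0, -1.5, 0, 0.21]

```text
t: 20.7
tcp_pos: [0.5393, 0.3083, 0.0242]
eef_rot: [0.738, 0.675, -0.001, -0.0]
contact_force: [-0.2, -0.8, 0.3]
gripper_width: 0.0183
```

>>> carry_out:
  rows: [0, 0, -4, 0, 0.21, 0, 0, -4.5, 0, 0.3, 0, 0, -5, 0, 0.5, 0, 0, -5, 0, 0.5, -5.8, 0.5, 0, 0, 0.5]

```text
t: 21.32
tcp_pos: [0.5439, 0.2538, 0.2159]
eef_rot: [0.737, 0.676, 0.006, 0.002]
contact_force: [0.4, -1.2, -0.2]
gripper_width: 0.0437
```

>>> carry_out:
  rows: [-5.8, 0.5, 0, 0, 0.5, -5.8, 0.5, 0, 0, 0.5, -5.8, 0.5, 0, 0, 0.5, -5.8, 0.5, 0, 0, 0.5, 0, 0, 0, 0, 0.5]

```text
t: 21.95
tcp_pos: [0.5393, 0.014, 0.2108]
eef_rot: [0.74, 0.673, 0.0, 0.001]
contact_force: [-0.1, 0.2, 0.5]
gripper_width: 0.0438
```

```bash
python3 - <<'E'
from h import *
print(pose()); p,d,m=grab("wrist"); save("w6.png",p)
for a in gauges(p,d,m): al=np.arctan2(a[1][1],a[1][0]); todo(a[0],-np.pi/2-al)
E
```

```text
(21.95, array([0.53931397, 0.01396517, 0.21081666]), np.float64(0.09509197066216979), 0.04382016180218801)
px [424.  95.] z 0.014 L 0.089 W 0.013 mid [0.6475 0.0873] alpha 0.135 ends [123, 171]
px [294. 143.] z 0.013 L 0.102 W 0.014 mid [0.5006 0.0507] alpha 0.118 ends [126, 174]
px [435. 173.] z 0.014 L 0.087 W 0.015 mid [0.658  0.0063] alpha -0.002 ends [133, 170]
  psi -1.706 dyaw -1.800 dx -11.69 dy 5.60 cm
  psi -1.689 dyaw -1.782 dx 3.43 dy 3.90 cm
  psi -1.569 dyaw -1.662 dx -11.87 dy -0.95 cm
```

>>> carry_out:
  rows: [0, 0, 0, -0.178, 0.5, 0, 0, 0, -0.178, 0.5, 0, 0, 0, -0.178, 0.5, 0, 0, 0, -0.178, 0.5, 0, 0, 0, -0.178, 0.5]

```text
t: 22.62
tcp_pos: [0.5391, 0.0195, 0.2102]
eef_rot: [0.372, 0.928, 0.0, 0.0]
contact_force: [0.6, -1.2, 0.4]
gripper_width: 0.0438
```

>>> carry_out:
  rows: [0, 0, 0, -0.178, 0.5, 0, 0, 0, -0.178, 0.5, 0, 0, 0, -0.178, 0.5, 0, 0, 0, -0.178, 0.5, 0, 0, 0, -0.178, 0.5]

```text
t: 23.25
tcp_pos: [0.5391, 0.0195, 0.2102]
eef_rot: [-0.063, 0.998, 0.0, 0.0]
contact_force: [-0.6, -0.2, -0.3]
gripper_width: 0.0436
```

>>> carry_out:
  rows: [3.4, 3.9, 2, 0, 0.5, 0, 0, 5, 0, 0.5, 0, 0, 5, 0, 0.5, 0, 0, 5, 0, 0.5, 0, 0, 0, 0, 0.5]

```text
t: 23.88
tcp_pos: [0.4976, 0.0538, 0.0373]
eef_rot: [-0.06, 0.998, 0.001, -0.004]
contact_force: [0.7, 0.6, 0.8]
gripper_width: 0.0441
```

```bash
python3 - <<'E'
from h import *
print(pose(),state()["contact_force"]); todo([.5006,.0507],-1.689)
E
```

```text
(23.875, array([0.4975637 , 0.0538075 , 0.03732114]), np.float64(-1.6914735010383721), 0.044098231524301965) [0.68060932 0.61350421 0.80059944]
  psi -1.689 dyaw 0.002 dx -0.26 dy -0.34 cm
```

>>> carry_out:
  rows: [-0.2, -0.3, 2, 0, 0.5, 0, 0, 1, 0, 0.4, 0, 0, 0.45, 0, 0.4, 0, 0, 0, 0, 0.1, 0, 0, 0, 0, 0]

```text
t: 24.5
tcp_pos: [0.5035, 0.0496, 0.0058]
eef_rot: [-0.06, 0.998, -0.0, 0.0]
contact_force: [0.7, -0.4, 0.7]
gripper_width: 0.0188
```

>>> carry_out:
  rows: [0, 0, 0, 0, 0, 0, 0, 0, 0, 0, 0, 0, -2, 0, 0, 0, 0, -5, 0, 0, 0, 0, -5, 0, 0]

```text
t: 25.12
tcp_pos: [0.5022, 0.0495, 0.1259]
eef_rot: [-0.059, 0.998, 0.0, -0.001]
contact_force: [1.7, -0.9, -1.9]
gripper_width: 0.0129
```

>>> carry_out:
  rows: [0, 0, 0, 0.178, 0, 0, 0, 0, 0.178, 0, 0, 0, 0, 0.178, 0, 0, 0, 0, 0.178, 0, 0, 0, 0, 0.178, 0]

```text
t: 25.75
tcp_pos: [0.5025, 0.0495, 0.1248]
eef_rot: [0.379, 0.926, -0.0, -0.001]
contact_force: [0.7, -0.3, -1.3]
gripper_width: 0.0128
```

>>> carry_out:
  rows: [0, 0, 0, 0.178, 0, 0, 0, 0, 0.178, 0, 0, 0, 0, 0.178, 0, 0, 0, 0, 0.178, 0, 0, 0, 0, 0.178, 0]

```text
t: 26.38
tcp_pos: [0.5025, 0.0495, 0.1248]
eef_rot: [0.74, 0.672, -0.0, -0.0]
contact_force: [-0.0, -0.2, -1.2]
gripper_width: 0.0125
```

```bash
python3 - <<'E'
from h import *
C=np.array([.495,.313]); ux=np.array([.996,-.09])
print(pose(),state()["contact_force"]); todo(C+ux*.0125,.09); print(C+ux*.0125)
E
```

```text
(26.375, array([0.50252818, 0.04951656, 0.1248076 ]), np.float64(0.09596994013608762), 0.012512943693766694) [-0.01200401 -0.19314716 -1.21745575]
  psi 0.090 dyaw -0.006 dx 26.17 dy -1.87 cm
[0.50745  0.311875]
```

>>> carry_out:
  rows: [5.2, -0.4, 0, 0, 0, 5.2, -0.4, 0, 0, 0, 5.2, -0.4, 0, 0, 0, 5.3, -0.4, 0, 0, 0, 5.3, -0.3, 0, 0, 0]

```text
t: 27.0
tcp_pos: [0.5071, 0.3136, 0.1247]
eef_rot: [0.738, 0.675, -0.001, -0.0]
contact_force: [0.4, 0.2, -0.9]
gripper_width: 0.0127
```

>>> carry_out:
  rows: [0, 0, 0, 0, 0, 0, 0, 0, 0, 0, 0, 0, 0, 0, 0]

```text
t: 27.38
tcp_pos: [0.5074, 0.3108, 0.1248]
eef_rot: [0.739, 0.674, -0.001, -0.0]
contact_force: [0.8, 0.1, -2.1]
gripper_width: 0.0131
```

```bash
python3 - <<'E'
from h import *
C=np.array([.495,.313]); ux=np.array([.996,-.09])
print(pose(),state()["contact_force"]); todo(C+ux*.0125,.09)
p,d,m=grab("wrist"); save("w7.png",p)
E
```

```text
(27.375, array([0.5073524 , 0.31076365, 0.12484141]), np.float64(0.09123398168353902), 0.01307041807606075) [ 0.76928126  0.09031204 -2.11021824]
  psi 0.090 dyaw -0.001 dx 0.11 dy -0.00 cm
```

View pics/w7.png

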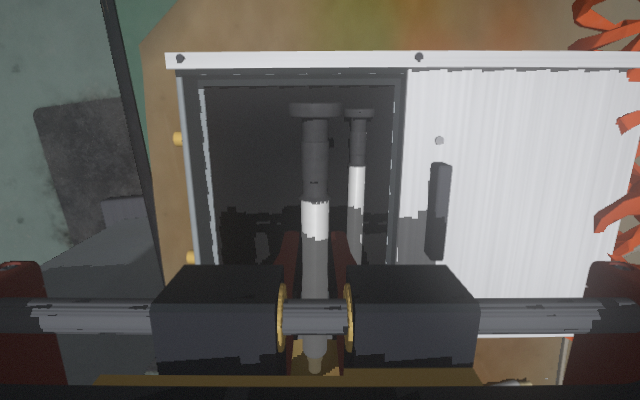

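Gauge A lies in the case along column 357, next to the held gauge. I check its slot.

```bash
python3 - <<'E'
from h import *
m=imaging.camera_model("wrist"); C=np.array([.495,.313]); ux=np.array([.996,-.09]); uy=np.array([.09,.996])
Q=onplane(m,[[359,113],[357,180],[356,225],[394,100]],.018)[:,:2]-C; print((Q@ux).round(4),(Q@uy).round(4))
E
```

```text
[0.0453 0.0454 0.0457 0.0717] [ 0.0669  0.0145 -0.0238  0.0765]
```

>>> carry_out:
  rows: [0, 0, 3, 0, 0, 0, 0, 4, 0, 0, 0, 0, 2.5, 0, 0, 0, 0, 1, 0, 0, 0, 0, 0.5, 0, 0]

```text
t: 28.05
tcp_pos: [0.5081, 0.3117, 0.0152]
eef_rot: [0.739, 0.674, 0.0, -0.0]
contact_force: [0.1, 0.7, -1.5]
gripper_width: 0.0128
```

>>> carry_out:
  rows: [0, 0, 0.2, 0, 0, 0, 0, 0, 0, 0]

```text
t: 28.3
tcp_pos: [0.5083, 0.3125, 0.0139]
eef_rot: [0.738, 0.675, 0.001, 0.0]
contact_force: [0.6, 0.4, -1.3]
gripper_width: 0.0129
```

>>> carry_out:
  rows: [0, 0, 0, 0, 0.2, 0, 0, 0, 0, 0.2, 0, 0, 0, 0, 0.2, 0, 0, -1.5, 0, 0.2, 0, 0, -4, 0, 0.2]

```text
t: 28.92
tcp_pos: [0.5063, 0.3116, 0.0678]
eef_rot: [0.738, 0.675, -0.002, -0.001]
contact_force: [0.4, -0.1, 0.4]
gripper_width: 0.0174
```

>>> carry_out:
  rows: [0, 0, -4.5, 0, 0.3, 0, 0, -5, 0, 0.5, 0, 0, -5, 0, 0.5, -5.8, 1, 0, 0, 0.5, -5.8, 1, 0, 0, 0.5]

```text
t: 29.55
tcp_pos: [0.5178, 0.1943, 0.2154]
eef_rot: [0.737, 0.675, 0.001, 0.001]
contact_force: [-0.2, -0.6, 0.2]
gripper_width: 0.0434
```

>>> carry_out:
  rows: [-5.8, 1, 0, 0, 0.5, -5.8, 1, 0, 0, 0.5, -5.8, 1, 0, 0, 0.5, 0, 1, 0, 0, 0.5, 0, 0, 0, 0, 0.5]

```text
t: 30.18
tcp_pos: [0.5422, 0.0181, 0.2139]
eef_rot: [0.739, 0.674, 0.001, 0.0]
contact_force: [-0.3, 0.6, -0.7]
gripper_width: 0.044
```

>>> carry_out:
  rows: [0, 0, 0, 0, 0.5, 0, 0, 0, 0, 0.5]

```text
t: 30.42
tcp_pos: [0.541, 0.0194, 0.2132]
eef_rot: [0.738, 0.675, -0.0, -0.0]
contact_force: [-0.7, -0.2, 0.2]
gripper_width: 0.0441
```

```bash
python3 - <<'E'
from h import *
print(pose()); p,d,m=grab("wrist"); save("w8.png",p)
for a in gauges(p,d,m): al=np.arctan2(a[1][1],a[1][0]); todo(a[0],-np.pi/2-al)
E
```

```text
(30.425, array([0.54098297, 0.01942253, 0.21316185]), np.float64(0.08793569357804953), 0.044051688066863645)
px [423. 102.] z 0.014 L 0.089 W 0.014 mid [0.6473 0.0872] alpha 0.136 ends [124, 172]
px [433. 179.] z 0.014 L 0.087 W 0.015 mid [0.6581 0.0064] alpha -0.002 ends [121, 172]
  psi -1.707 dyaw -1.795 dx -11.45 dy 5.30 cm
  psi -1.569 dyaw -1.657 dx -11.71 dy -1.26 cm
```

>>> carry_out:
  rows: [0, 0, 0, -0.18, 0.5, 0, 0, 0, -0.18, 0.5, 0, 0, 0, -0.18, 0.5, 0, 0, 0, -0.18, 0.5, 0, 0, 0, -0.18, 0.5]

```text
t: 31.1
tcp_pos: [0.5412, 0.0188, 0.2131]
eef_rot: [0.368, 0.93, -0.0, -0.0]
contact_force: [0.7, 0.2, -0.4]
gripper_width: 0.0441
```

>>> carry_out:
  rows: [0, 0, 0, -0.18, 0.5, 0, 0, 0, -0.18, 0.5, 0, 0, 0, -0.18, 0.5, 0, 0, 0, -0.18, 0.5, 0, 0, 0, -0.175, 0.5]

```text
t: 31.72
tcp_pos: [0.5411, 0.0188, 0.2131]
eef_rot: [-0.071, 0.998, 0.0, -0.0]
contact_force: [0.3, -0.2, 0.2]
gripper_width: 0.044
```

>>> carry_out:
  rows: [-5.7, 2.5, 0, 0, 0.5, -5.7, 2.8, 0, 0, 0.5, 0, 0, 6, 0, 0.5, 0, 0, 6, 0, 0.5, 0, 0, 5, 0, 0.5]

```text
t: 32.35
tcp_pos: [0.6455, 0.0864, 0.0408]
eef_rot: [-0.068, 0.998, 0.0, -0.001]
contact_force: [-0.2, -0.0, -0.7]
gripper_width: 0.0438
```

>>> carry_out:
  rows: [0, 0, 0, 0, 0.5, 0, 0, 0, 0, 0.5]

```text
t: 32.6
tcp_pos: [0.6476, 0.0857, 0.0448]
eef_rot: [-0.067, 0.998, -0.0, 0.001]
contact_force: [0.5, -0.5, 0.8]
gripper_width: 0.0441
```

```bash
python3 - <<'E'
from h import *
print(pose(),state()["contact_force"]); todo([.6473,.0872],-1.707)
E
```

```text
(32.6, array([0.64761539, 0.08571941, 0.04475752]), np.float64(-1.7056040672951451), 0.04412653743492995) [ 0.46177139 -0.45508171  0.79525496]
  psi -1.707 dyaw -0.001 dx 0.01 dy 0.15 cm
```

>>> carry_out:
  rows: [0, 0.1, 2.5, 0, 0.5, 0, 0, 1.2, 0, 0.4, 0, 0, 0.4, 0, 0.4, 0, 0, 0, 0, 0.1, 0, 0, 0, 0, 0]

```text
t: 33.22
tcp_pos: [0.647, 0.0862, 0.003]
eef_rot: [-0.067, 0.998, -0.0, 0.001]
contact_force: [-0.1, 0.7, 0.4]
gripper_width: 0.0185
```

>>> carry_out:
  rows: [0, 0, 0, 0, 0, 0, 0, 0, 0, 0, 0, 0, -2, 0, 0, 0, 0, -5, 0, 0, 0, 0, -5, 0, 0]

```text
t: 33.85
tcp_pos: [0.6458, 0.0862, 0.124]
eef_rot: [-0.067, 0.998, 0.0, -0.0]
contact_force: [0.8, 0.5, -1.4]
gripper_width: 0.0134
```

>>> carry_out:
  rows: [5.7, 0, 0, 0.17, 0, 0, 0, 0, 0.18, 0, 0, 0, 0, 0.18, 0, 0, 0, 0, 0.18, 0, 0, 0, 0, 0.18, 0]

```text
t: 34.48
tcp_pos: [0.5897, 0.0786, 0.1233]
eef_rot: [0.372, 0.928, 0.0, 0.0]
contact_force: [-0.5, -1.1, -2.3]
gripper_width: 0.0136
```

>>> carry_out:
  rows: [0, 0, 0, 0.18, 0, 0, 0, 0, 0.18, 0, 0, 0, 0, 0.18, 0, 0, 0, 0, 0.18, 0, 0, 0, 0, 0.18, 0]

```text
t: 35.1
tcp_pos: [0.5897, 0.0786, 0.1232]
eef_rot: [0.739, 0.674, 0.0, 0.0]
contact_force: [-0.9, 0.7, -1.7]
gripper_width: 0.0133
```

```bash
python3 - <<'E'
from h import *
C=np.array([.495,.313]); ux=np.array([.996,-.09])
print(pose(),state()["contact_force"]); todo(C+ux*-.0205,.09); print(C+ux*-.0205)
E
```

```text
(35.1, array([0.58968274, 0.0785708 , 0.12317503]), np.float64(0.0909310105532728), 0.01325983589307666) [-0.86050255  0.67114291 -1.72842209]
  psi 0.090 dyaw -0.001 dx 22.50 dy -13.59 cm
[0.474582 0.314845]
```

>>> carry_out:
  rows: [4.5, -2.7, 0, 0, 0, 4.5, -2.7, 0, 0, 0, 4.5, -2.7, 0, 0, 0, 4.5, -2.7, 0, 0, 0, 4.5, -2.8, 0, 0, 0]

```text
t: 35.72
tcp_pos: [0.4727, 0.3157, 0.1233]
eef_rot: [0.737, 0.676, 0.0, 0.0]
contact_force: [0.7, 0.2, -1.3]
gripper_width: 0.0135
```

>>> carry_out:
  rows: [0, 0, 0, 0, 0, 0, 0, 0, 0, 0, 0, 0, 0, 0, 0]

```text
t: 36.1
tcp_pos: [0.4741, 0.3133, 0.1225]
eef_rot: [0.737, 0.676, 0.0, 0.0]
contact_force: [-0.2, -0.7, -1.1]
gripper_width: 0.0137
```

```bash
python3 - <<'E'
from h import *
C=np.array([.495,.313]); ux=np.array([.996,-.09]); uy=np.array([.09,.996])
print(pose(),state()["contact_force"]); todo(C+ux*-.0205,.09)
p,d,m=grab("wrist"); save("w9.png",p)
# white shafts in case
hsv=cv2.cvtColor(p,cv2.COLOR_RGB2HSV); w=((hsv[...,1]<60)&(hsv[...,2]>150)).astype(np.uint8); w[265:]=0
n,l,s,c=cv2.connectedComponentsWithStats(w)
for i in range(1,n):
    if s[i,4]<150: continue
    ys,xs=np.where(l==i); P=depthpts(m,np.c_[xs,ys],d[ys,xs]); Q=P[:,:2]-C; print(c[i].round(),s[i,4],"z",np.median(P[:,2]).round(3),"X",np.median(Q@ux).round(4),"Y",(Q@uy).min().round(3),(Q@uy).max().round(3))
E
```

```text
(36.1, array([0.47411365, 0.31327366, 0.12248535]), np.float64(0.08633745254121972), 0.013699713916308748) [-0.24680075 -0.68619356 -1.12806949]
  psi 0.090 dyaw 0.004 dx 0.16 dy 0.03 cm
[428.  58.] 7096 z 0.05 X 0.0491 Y 0.068 0.116
[548. 166.] 34454 z 0.044 X 0.1465 Y -0.047 0.096
[230. 144.] 595 z 0.038 X -0.0838 Y -0.01 0.092
[246. 149.] 549 z 0.006 X -0.079 Y -0.015 0.085
[353. 185.] 691 z 0.021 X 0.0076 Y -0.008 0.068
[315. 221.] 1035 z 0.136 X -0.0222 Y 0.009 0.068
[374. 249.] 404 z 0.02 X 0.0278 Y -0.058 0.068
```

View pics/w9.png

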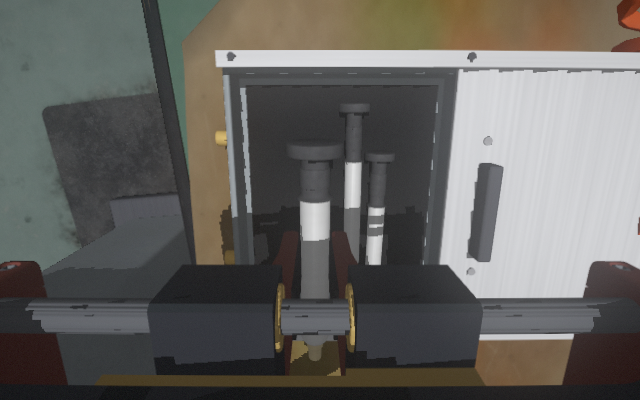

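In w9 one gauge in the case, flange now at (380,157), has been knocked aside: it moved towards the robot and next to gauge B at column 353. I measure both.

```bash
python3 - <<'E'
from h import *
m=imaging.camera_model("wrist"); C=np.array([.495,.313]); ux=np.array([.996,-.09]); uy=np.array([.09,.996])
Q=onplane(m,[[354.5,107],[353,170],[353,200],[353,250],[380,156],[377,195],[375.5,220],[374,255]],.019)[:,:2]-C; print(np.c_[Q@ux,Q@uy].round(4))
p,d,mm=grab("scene"); save("s2.png",cv2.resize(p[130:215,145:305],None,fx=5,fy=5,interpolation=2))
p,d,mm=grab("side"); save("d2.png",p[200:300,170:340])
E
```

```text
[[ 0.0076  0.071 ]
 [ 0.008   0.0229]
 [ 0.0088 -0.0016]
 [ 0.0102 -0.0452]
 [ 0.0288  0.0341]
 [ 0.028   0.0026]
 [ 0.0279 -0.0185]
 [ 0.0281 -0.0497]]
```

View pics/s2.png

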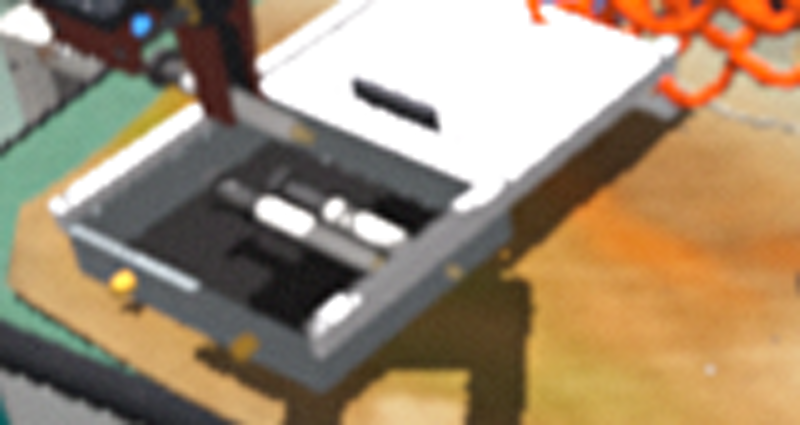

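The right gauge is now at x ≈ +28 mm and about 40 mm towards −y, close to B at +8. I put gauge C in the front slot (x = −51), then look again and mend the knocked one.

>>> carry_out:
  rows: [0, -3, 0, 0, 0, 0, 0, 0, 0, 0, 0, 0, 4, 0, 0, 0, 0, 4, 0, 0, 0, 0, 2, 0, 0]

```text
t: 36.88
tcp_pos: [0.4439, 0.3161, 0.0203]
eef_rot: [0.737, 0.676, -0.001, -0.0]
contact_force: [-0.3, 1.1, -0.5]
gripper_width: 0.0137
```

>>> carry_out:
  rows: [0, 0, 0.7, 0, 0, 0, 0, 0.4, 0, 0, 0, 0, 0, 0, 0]

```text
t: 37.25
tcp_pos: [0.4443, 0.3171, 0.0117]
eef_rot: [0.737, 0.676, 0.001, 0.0]
contact_force: [-0.0, 0.8, -1.4]
gripper_width: 0.0138
```

>>> carry_out:
  rows: [0, 0, 0, 0, 0.2, 0, 0, 0, 0, 0.2, 0, 0, 0, 0, 0.2, 0, 0, -1.5, 0, 0.2, 0, 0, -4, 0, 0.2]

```text
t: 37.88
tcp_pos: [0.4422, 0.3162, 0.0661]
eef_rot: [0.737, 0.676, -0.002, -0.0]
contact_force: [0.4, -0.3, -0.3]
gripper_width: 0.0177
```

>>> carry_out:
  rows: [-1, 2, -4.5, 0, 0.3, -4, 3, -3, 0, 0.4, -4, 2, -3, 0, 0.4, -2, 0, 0, 0, 0.4, 0, 0, 0, 0, 0.4]

```text
t: 38.5
tcp_pos: [0.5027, 0.2004, 0.1709]
eef_rot: [0.737, 0.676, -0.001, -0.001]
contact_force: [0.4, 0.3, -0.8]
gripper_width: 0.0351
```

>>> carry_out:
  rows: [0, 0, 0, 0, 0.4, 0, 0, 0, 0, 0.4]

```text
t: 38.75
tcp_pos: [0.5029, 0.2023, 0.1702]
eef_rot: [0.736, 0.677, -0.001, -0.001]
contact_force: [0.2, 0.4, 0.5]
gripper_width: 0.0354
```

```bash
python3 - <<'E'
from h import *
print(pose()); p,d,m=grab("wrist"); save("w10.png",p[:300]); np.savez("pics/w10.npz",p=p,d=d,**m)
E
```

```text
(38.75, array([0.50286387, 0.20231542, 0.17021607]), np.float64(0.08365540103178892), 0.035412447756679614)
```

View pics/w10.png

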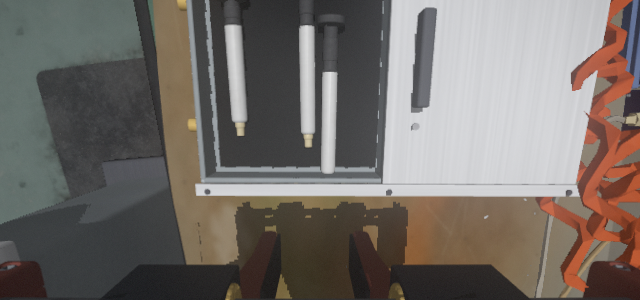

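Gauge A's shaft runs from (330,20) to (328,172), right at the near wall, and its tip is hidden. C is at column 236 and B at column 307. I check A's heights along its length.

```bash
python3 - <<'E'
from h import *
z=np.load("pics/w10.npz"); p,d=z["p"],z["d"]; m=dict(intrinsics=z["intrinsics"],k1=float(z["k1"]),R=z["R"],t=z["t"])
C=np.array([.495,.313]); ux=np.array([.996,-.09]); uy=np.array([.09,.996])
for nm,(a,b,y0,y1) in {"A":(332,328,20,178),"B":(307,308,2,148),"C":(233,240,2,134)}.items():
    for y in np.linspace(y0,y1,9):
        x=a+(b-a)*(y-y0)/(y1-y0); x,y=int(round(x)),int(round(y)); xs=np.arange(x-3,x+4); P=depthpts(m,np.c_[xs,xs*0+y],d[y,xs]); i=P[:,2].argmax(); Q=P[i,:2]-C; print(nm,(x,y),"X %.3f Y %.3f z %.4f"%(Q@ux,Q@uy,P[i,2]))
E
```

```text
A (332, 20) X 0.029 Y 0.032 z 0.0303
A (332, 40) X 0.031 Y 0.018 z 0.0236
A (331, 60) X 0.028 Y 0.002 z 0.0234
A (330, 79) X 0.029 Y -0.013 z 0.0233
A (330, 99) X 0.026 Y -0.030 z 0.0227
A (330, 119) X 0.029 Y -0.047 z 0.0215
A (329, 138) X 0.028 Y -0.064 z 0.0209
A (328, 158) X 0.028 Y -0.082 z 0.0213
A (328, 178) X 0.026 Y -0.097 z 0.0372
B (307, 2) X 0.007 Y 0.046 z 0.0244
B (307, 20) X 0.006 Y 0.033 z 0.0223
B (307, 38) X 0.009 Y 0.019 z 0.0231
B (307, 57) X 0.010 Y 0.005 z 0.0221
B (308, 75) X 0.008 Y -0.010 z 0.0223
B (308, 93) X 0.011 Y -0.025 z 0.0213
B (308, 112) X 0.010 Y -0.041 z 0.0207
B (308, 130) X 0.011 Y -0.057 z 0.0203
B (308, 148) X 0.007 Y -0.074 z 0.0071
C (233, 2) X -0.053 Y 0.046 z 0.0246
C (234, 18) X -0.052 Y 0.034 z 0.0243
C (235, 35) X -0.051 Y 0.021 z 0.0240
C (236, 52) X -0.054 Y 0.008 z 0.0232
C (236, 68) X -0.055 Y -0.005 z 0.0230
C (237, 84) X -0.055 Y -0.018 z 0.0223
C (238, 101) X -0.055 Y -0.032 z 0.0220
C (239, 118) X -0.051 Y -0.046 z 0.0211
C (240, 134) X -0.054 Y -0.061 z 0.0168
```

A lies flat (z 20–24 mm, mid at x ≈ 28, y ≈ −36 mm), inside limits and clear of the others, and there is a free slot at x = −22 between C (−54) and B (+9). Regripping A would crowd B, so I leave A there. Now gauge D.

>>> carry_out:
  rows: [-4.5, 1.3, -1, 0, 0.5, -4.5, 1.3, -1, 0, 0.5, -4.5, 1.3, -1, 0, 0.5, -4.5, 1.3, -1, 0, 0.5, 0, 0, 0, 0, 0.5]

```text
t: 39.42
tcp_pos: [0.5419, 0.0155, 0.2115]
eef_rot: [0.737, 0.675, 0.0, 0.001]
contact_force: [0.1, 0.1, 0.1]
gripper_width: 0.0438
```

>>> carry_out:
  rows: [0, 0, 0, 0, 0.5, 0, 0, 0, 0, 0.5]

```text
t: 39.67
tcp_pos: [0.5398, 0.019, 0.2105]
eef_rot: [0.736, 0.677, -0.0, -0.001]
contact_force: [-0.9, 0.7, -0.3]
gripper_width: 0.0439
```

```bash
python3 - <<'E'
from h import *
print(pose()); p,d,m=grab("wrist"); save("w11.png",p)
for a in gauges(p,d,m): al=np.arctan2(a[1][1],a[1][0]); todo(a[0],-np.pi/2-al)
E
```

```text
(39.675, array([0.53978953, 0.01899925, 0.21053006]), np.float64(0.08340100936295647), 0.043896346915817265)
px [436. 180.] z 0.014 L 0.087 W 0.015 mid [0.6583 0.0064] alpha -0.002 ends [132, 170]
  psi -1.569 dyaw -1.652 dx -11.84 dy -1.24 cm
```

>>> carry_out:
  rows: [0, 0, 0, -0.166, 0.5, 0, 0, 0, -0.166, 0.5, 0, 0, 0, -0.166, 0.5, 0, 0, 0, -0.166, 0.5, 0, 0, 0, -0.166, 0.5]

```text
t: 40.35
tcp_pos: [0.5401, 0.0187, 0.2109]
eef_rot: [0.398, 0.917, -0.0, -0.0]
contact_force: [-0.9, -0.1, -0.8]
gripper_width: 0.0442
```

>>> carry_out:
  rows: [0, 0, 0, -0.166, 0.5, 0, 0, 0, -0.166, 0.5, 0, 0, 0, -0.166, 0.5, 0, 0, 0, -0.166, 0.5, 0, 0, 0, -0.158, 0.5]

```text
t: 40.98
tcp_pos: [0.5401, 0.0187, 0.2109]
eef_rot: [-0.002, 1.0, 0.0, -0.0]
contact_force: [-0.0, 0.0, -0.3]
gripper_width: 0.0436
```

>>> carry_out:
  rows: [-5.8, -0.6, 0, 0, 0.5, -5.8, -0.6, 0, 0, 0.5, 0, 0, 6, 0, 0.5, 0, 0, 6, 0, 0.5, 0, 0, 4.5, 0, 0.5]

```text
t: 41.6
tcp_pos: [0.655, 0.0066, 0.0432]
eef_rot: [0.001, 1.0, 0.0, -0.001]
contact_force: [0.1, -0.0, 0.2]
gripper_width: 0.0437
```

>>> carry_out:
  rows: [0, 0, 0, 0, 0.5, 0, 0, 0, 0, 0.5]

```text
t: 41.85
tcp_pos: [0.6576, 0.0057, 0.0476]
eef_rot: [0.001, 1.0, -0.0, 0.001]
contact_force: [0.1, 0.3, 1.1]
gripper_width: 0.044
```

```bash
python3 - <<'E'
from h import *
print(pose(),state()["contact_force"]); todo([.6583,.0064],-1.569)
E
```

```text
(41.85, array([0.65755314, 0.00572833, 0.04760426]), np.float64(-1.5679140021114522), 0.04402898356174536) [0.06202857 0.3076607  1.06475655]
  psi -1.569 dyaw -0.001 dx -0.07 dy 0.07 cm
```

>>> carry_out:
  rows: [0, 0.1, 2.5, 0, 0.5, 0, 0, 1.4, 0, 0.4, 0, 0, 0.5, 0, 0.4, 0, 0, 0, 0, 0.1, 0, 0, 0, 0, 0]

```text
t: 42.48
tcp_pos: [0.6571, 0.0061, 0.003]
eef_rot: [0.002, 1.0, -0.0, 0.001]
contact_force: [0.8, 1.0, -0.3]
gripper_width: 0.0186
```

>>> carry_out:
  rows: [0, 0, 0, 0, 0, 0, 0, 0, 0, 0, 0, 0, -2, 0, 0, 0, 0, -5, 0, 0, 0, 0, -5, 0, 0]

```text
t: 43.1
tcp_pos: [0.6559, 0.0062, 0.124]
eef_rot: [0.002, 1.0, 0.0, -0.001]
contact_force: [0.1, 1.3, -1.0]
gripper_width: 0.0137
```

>>> carry_out:
  rows: [5.7, 0, 0, 0.16, 0, 0, 0, 0, 0.166, 0, 0, 0, 0, 0.166, 0, 0, 0, 0, 0.166, 0, 0, 0, 0, 0.166, 0]

```text
t: 43.72
tcp_pos: [0.5993, 0.0064, 0.1233]
eef_rot: [0.405, 0.914, 0.0, 0.0]
contact_force: [0.1, 0.2, -2.6]
gripper_width: 0.0135
```

>>> carry_out:
  rows: [0, 0, 0, 0.166, 0, 0, 0, 0, 0.166, 0, 0, 0, 0, 0.166, 0, 0, 0, 0, 0.166, 0, 0, 0, 0, 0.166, 0]

```text
t: 44.35
tcp_pos: [0.5993, 0.0064, 0.1232]
eef_rot: [0.739, 0.674, 0.0, 0.0]
contact_force: [-0.4, -0.0, -0.3]
gripper_width: 0.0134
```

```bash
python3 - <<'E'
from h import *
C=np.array([.495,.313]); ux=np.array([.996,-.09])
print(pose(),state()["contact_force"]); todo(C+ux*-.022,.09); print(C+ux*-.022)
E
```

```text
(44.35, array([0.59930085, 0.00637396, 0.12320871]), np.float64(0.09251805395233315), 0.01337056920625623) [-0.4055038  -0.01957424 -0.25016972]
  psi 0.090 dyaw -0.003 dx 29.60 dy -15.34 cm
[0.473088 0.31498 ]
```

>>> carry_out:
  rows: [5, -2.6, 0, 0, 0, 5, -2.6, 0, 0, 0, 5, -2.6, 0, 0, 0, 5, -2.6, 0, 0, 0, 5, -2.6, 0, 0, 0]

```text
t: 44.98
tcp_pos: [0.4909, 0.2683, 0.1233]
eef_rot: [0.737, 0.676, 0.0, 0.0]
contact_force: [0.2, 0.7, -2.0]
gripper_width: 0.0135
```

>>> carry_out:
  rows: [4.6, -2.3, 0, 0, 0, 0, 0, 0, 0, 0, 0, 0, 0, 0, 0, 0, 0, 0, 0, 0]

```text
t: 45.48
tcp_pos: [0.4732, 0.3134, 0.1225]
eef_rot: [0.738, 0.675, -0.0, 0.0]
contact_force: [-0.6, 0.1, -1.2]
gripper_width: 0.0134
```

```bash
python3 - <<'E'
from h import *
C=np.array([.495,.313]); ux=np.array([.996,-.09]); uy=np.array([.09,.996])
print(pose(),state()["contact_force"]); todo(C+ux*-.022,.09)
p,d,m=grab("wrist"); save("w12.png",p)
hsv=cv2.cvtColor(p,cv2.COLOR_RGB2HSV); w=((hsv[...,1]<60)&(hsv[...,2]>150)).astype(np.uint8); w[265:]=0
n,l,s,c=cv2.connectedComponentsWithStats(w)
for i in range(1,n):
    if s[i,4]<100: continue
    ys,xs=np.where(l==i); P=depthpts(m,np.c_[xs,ys],d[ys,xs]); Q=P[:,:2]-C; print(c[i].round(),s[i,4],"z",np.median(P[:,2]).round(3),"X",np.percentile(Q@ux,[5,50,95]).round(4),"Y",np.percentile(Q@uy,[5,95]).round(3))
E
```

```text
(45.475, array([0.47324663, 0.31340483, 0.12245592]), np.float64(0.08836364971510746), 0.013382662150159786) [-0.61799     0.0964129  -1.17839404]
  psi 0.090 dyaw 0.002 dx 0.16 dy -0.03 cm
[429.  58.] 7104 z 0.05 X [-0.0714  0.0492  0.1751] Y [0.097 0.106]
[548. 166.] 34341 z 0.044 X [0.0794 0.1462 0.2079] Y [-0.038  0.089]
[231. 145.] 596 z 0.038 X [-0.0853 -0.0837 -0.0823] Y [-0.004  0.087]
[247. 148.] 545 z 0.006 X [-0.0808 -0.0789 -0.0772] Y [-0.01   0.082]
[276. 187.] 798 z 0.022 X [-0.06   -0.0541 -0.0483] Y [-0.009  0.028]
[354. 185.] 695 z 0.021 X [0.0025 0.0077 0.0135] Y [-0.006  0.027]
[315. 221.] 1009 z 0.136 X [-0.0288 -0.0229 -0.0173] Y [0.011 0.027]
[377. 211.] 116 z 0.022 X [0.0226 0.0273 0.0333] Y [-0.013 -0.007]
[375. 250.] 408 z 0.02 X [0.0225 0.0276 0.0332] Y [-0.056 -0.032]
```

View pics/w12.png

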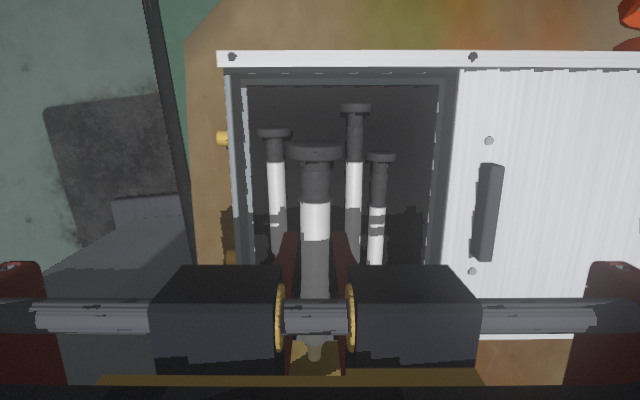

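D is held centred in the gap between C (x −54) and B (+8). I lower it.

>>> carry_out:
  rows: [0, 0, 4, 0, 0, 0, 0, 4, 0, 0, 0, 0, 1.5, 0, 0, 0, 0, 0.8, 0, 0, 0, 0, 0.4, 0, 0]

```text
t: 46.15
tcp_pos: [0.4736, 0.3147, 0.0157]
eef_rot: [0.737, 0.676, 0.001, 0.0]
contact_force: [-0.4, -0.5, -2.0]
gripper_width: 0.014
```

>>> carry_out:
  rows: [0, 0, 0.3, 0, 0, 0, 0, 0, 0, 0]

```text
t: 46.4
tcp_pos: [0.4731, 0.3148, 0.0127]
eef_rot: [0.737, 0.676, 0.0, 0.0]
contact_force: [-0.0, 0.9, -1.3]
gripper_width: 0.0133
```

>>> carry_out:
  rows: [0, 0, 0, 0, 0.2, 0, 0, 0, 0, 0.2, 0, 0, 0, 0, 0.2, 0, 0, -1.5, 0, 0.2, 0, 0, -4, 0, 0.2]

```text
t: 47.02
tcp_pos: [0.4714, 0.3138, 0.0669]
eef_rot: [0.737, 0.676, -0.002, -0.001]
contact_force: [1.0, 0.7, -0.4]
gripper_width: 0.0176
```

>>> carry_out:
  rows: [-1, 2, -4.5, 0, 0.3, -4, 3, -3, 0, 0.3, -4, 2, -3, 0, 0.3, -2, 0, 0, 0, 0.3, 0, 0, 0, 0, 0.3]

```text
t: 47.65
tcp_pos: [0.5317, 0.1979, 0.1719]
eef_rot: [0.738, 0.675, -0.001, -0.001]
contact_force: [0.1, 0.1, 0.1]
gripper_width: 0.0263
```

>>> carry_out:
  rows: [0, 0, 0, 0, 0.3, 0, 0, 0, 0, 0.3]

```text
t: 47.9
tcp_pos: [0.5318, 0.1999, 0.1712]
eef_rot: [0.737, 0.676, -0.001, -0.001]
contact_force: [0.1, 0.4, -0.7]
gripper_width: 0.0265
```

```bash
python3 - <<'E'
from h import *
C=np.array([.495,.313]); ux=np.array([.996,-.09]); uy=np.array([.09,.996])
print(pose()); p,d,m=grab("wrist"); save("w13.png",p)
hsv=cv2.cvtColor(p,cv2.COLOR_RGB2HSV); w=((hsv[...,1]<60)&(hsv[...,2]>150)).astype(np.uint8); w[265:]=0
n,l,s,c=cv2.connectedComponentsWithStats(w)
for i in range(1,n):
    if s[i,4]<100: continue
    ys,xs=np.where(l==i); P=depthpts(m,np.c_[xs,ys],d[ys,xs]); Q=P[:,:2]-C; X,Y=Q@ux,Q@uy; u=np.linalg.svd(np.c_[X,Y]-[X.mean(),Y.mean()],full_matrices=False)[2][0]; print(c[i].round(),s[i,4],"z",np.percentile(P[:,2],[5,50,95]).round(3),"X",np.median(X).round(4),"Y",np.percentile(Y,[2,98]).round(3),u.round(2))
x,y,_=proj(m,[.595,.304,.063])[0],0,0; print(x)
E
```

```text
(47.9, array([0.53182558, 0.19987981, 0.17115895]), np.float64(0.0855848240482735), 0.026496183290098327)
[216. 139.] 1148 z [0.036 0.038 0.039] X -0.0709 Y [-0.1    0.037] [ 0.79 -0.61]
[262. 120.] 2273 z [0.005 0.018 0.022] X 0.0247 Y [-0.096  0.04 ] [ 0.91 -0.41]
[444. 102.] 40272 z [0.043 0.045 0.051] X 0.1555 Y [-0.108  0.041] [0.93 0.36]
[203.  76.] 1444 z [0.016 0.021 0.024] X -0.0528 Y [-0.057  0.028] [ 0.03 -1.  ]
[237.  77.] 1461 z [0.017 0.021 0.024] X -0.0228 Y [-0.058  0.027] [ 0. -1.]
[274.  82.] 1576 z [0.016 0.02  0.022] X 0.009 Y [-0.067  0.028] [ 0.02 -1.  ]
[324. 169.] 176 z [0.005 0.006 0.007] X 0.055 Y [-0.097 -0.092] [ 1. -0.]
[519. 239.] 138 z [0.005 0.01  0.018] X 0.2537 Y [-0.188 -0.142] [-0.72  0.69]
[389.70351762  56.12289585]
```

View pics/w13.png

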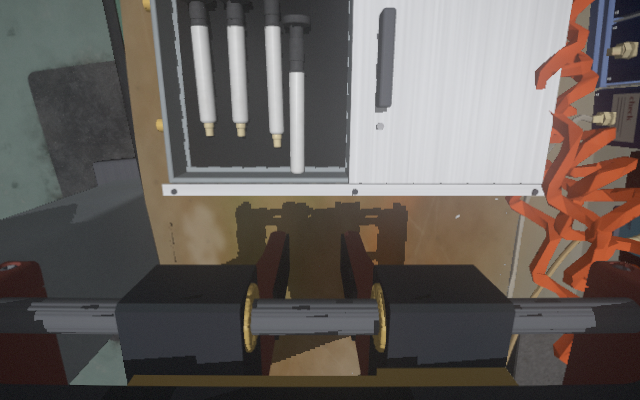

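All four gauges lie flat side by side: three at columns 203, 237 and 274, and the knocked one at 297, whose tip touches the near wall. Now I shut the cover.

>>> carry_out:
  rows: [5.5, 2.7, 0, 0.005, 0.3, 5.4, 2.6, 0, 0, 0.3, 0, 0, 5, 0, 0.3, 0, 0, 4, 0, 0.3, 0, 0, 1.8, 0, 0.3]

```text
t: 48.58
tcp_pos: [0.5932, 0.3028, 0.061]
eef_rot: [0.738, 0.674, -0.002, -0.001]
contact_force: [0.6, 0.1, -0.1]
gripper_width: 0.0265
```

>>> carry_out:
  rows: [0, 0, 0.8, 0, 0.3, 0, 0, 0.4, 0, 0.3, 0, 0, 0, 0, 0.3]

```text
t: 48.95
tcp_pos: [0.5963, 0.3029, 0.0533]
eef_rot: [0.739, 0.674, 0.001, 0.0]
contact_force: [0.4, 0.2, -0.2]
gripper_width: 0.0263
```

```bash
python3 - <<'E'
from h import *
print(pose(),state()["contact_force"]); todo([.5945,.304],.09)
E
```

```text
(48.95, array([0.59625387, 0.30291339, 0.0532554 ]), np.float64(0.09216540061653355), 0.02626749681080537) [ 0.40372837  0.19190839 -0.21281722]
  psi 0.090 dyaw -0.002 dx 0.09 dy -0.18 cm
```

>>> carry_out:
  rows: [0.1, -0.1, 0.4, 0, 0.2, 0, 0, 0, 0, 0, 0, 0, 0, 0, 0, 0, 0, 0, 0, 0, 0, 0, 0, 0, 0]
  force: 25

```text
t: 49.58
tcp_pos: [0.5946, 0.3038, 0.0484]
eef_rot: [0.739, 0.674, 0.0, 0.0]
contact_force: [-1.2, 0.6, 2.5]
gripper_width: 0.0097
```

>>> carry_out:
  rows: [0, -3, 0, 0, 0, 0, -4, 0, 0, 0, 0, -4, 0, 0, 0, 0, -3, 0, 0, 0, 0, -1, 0, 0, 0]

```text
t: 50.2
tcp_pos: [0.4438, 0.3168, 0.0484]
eef_rot: [0.738, 0.674, -0.001, 0.0]
contact_force: [1.3, -5.9, 2.5]
gripper_width: 0.0095
```

>>> carry_out:
  rows: [0, -0.6, 0, 0, 0, 0, -0.5, 0, 0, 0, 0, 0, 0, 0, 0, 0, 0, 0, 0, 0]

```text
t: 50.7
tcp_pos: [0.4354, 0.3175, 0.0484]
eef_rot: [0.739, 0.674, -0.0, 0.001]
contact_force: [2.2, -7.1, 5.4]
gripper_width: 0.0097
```

```bash
python3 - <<'E'
from h import *
print(pose(),state()["contact_force"])
E
```

```text
(50.7, array([0.43544747, 0.31752327, 0.04838732]), np.float64(0.09151308931729685), 0.009732286089680579) [ 2.1575857  -7.13951413  5.44573511]
```

>>> carry_out:
  rows: [0, -0.3, 0, 0, 0, 0, -0.2, 0, 0, 0, 0, 0, 0, 0, 0]

```text
t: 51.08
tcp_pos: [0.4354, 0.3177, 0.0484]
eef_rot: [0.738, 0.675, 0.003, 0.004]
contact_force: [16.2, -13.4, -6.1]
gripper_width: 0.0099
```

>>> carry_out:
  rows: [0, 0.4, 0, 0, 0, 0, 0, 0, 0, 0.3, 0, 0, 0, 0, 0.3, 0, 0, 0, 0, 0.3, 0, 0, -3, 0, 0.3]

```text
t: 51.7
tcp_pos: [0.4313, 0.3179, 0.0766]
eef_rot: [0.739, 0.674, -0.002, -0.001]
contact_force: [0.2, 0.7, -0.1]
gripper_width: 0.0266
```

>>> carry_out:
  rows: [0, 0, -5, 0, 0.3, 0, 0, -5, 0, 0.3, 0, 0, -4, 0, 0.3, -5.8, 0.7, 0, 0, 0.3, 0, 0, 0, 0, 0.3]

```text
t: 52.32
tcp_pos: [0.4343, 0.258, 0.2186]
eef_rot: [0.74, 0.673, -0.0, 0.0]
contact_force: [0.4, 0.0, 0.7]
gripper_width: 0.0265
```

>>> carry_out:
  rows: [0, 0, 0, 0, 0.3, 0, 0, 0, 0, 0.3]

```text
t: 52.58
tcp_pos: [0.4347, 0.2611, 0.2178]
eef_rot: [0.739, 0.674, -0.0, -0.0]
contact_force: [-0.4, 0.3, -0.1]
gripper_width: 0.0263
```

```bash
python3 - <<'E'
from h import *
print(pose(),state()["contact_force"]); p,d,m=grab("wrist"); save("w14.png",p); g=p.max(2)
c=proj(m,[.4352,.3177,.063])[0]; print(c); x,y=c.astype(int); ys,xs=np.mgrid[max(0,y-60):y+60,x-40:x+40]; ys=ys.ravel();xs=xs.ravel(); k=d[ys,xs]>0; ys,xs=ys[k],xs[k]
P=depthpts(m,np.c_[xs,ys],d[ys,xs]); k=(g[ys,xs]<110)&(P[:,2]>.056)&(P[:,2]<.075)
print("bar",k.sum(),cv2.minAreaRect(np.float32(P[k][:,:2])))
C=np.array([.495,.313]); ux=np.array([.996,-.09])
for row in(100,140):
    xs=np.arange(180,600); Q=depthpts(m,np.c_[xs,xs*0+row],d[row,xs]); X=(Q[:,:2]-C)@ux; k=abs(Q[:,2]-.045)<.004; print("cover X",X[k].min().round(4),X[k].max().round(4))
todo([.4557,-.40],.09)
E
```

```text
(52.575, array([0.43472318, 0.2610593 , 0.21779004]), np.float64(0.09129508622236582), 0.02627279219290751) [-0.37095592  0.33526327 -0.09199217]
[311.31364891 125.91561865]
bar 96 ((0.43369925022125244, 0.3107590973377228), (0.05806214362382889, 0.008464068174362183), 84.78449249267578)
cover X -0.0861 0.0821
cover X -0.086 0.2231
  psi 0.090 dyaw -0.001 dx -65.65 dy 8.03 cm
```

Cover against the stop, ~4 mm further shut than at the start. On to the valve.

>>> carry_out:
  rows: [-6, 0.7, 0, 0, 0.3, -6, 0.7, 0, 0, 0.3, -6, 0.7, 0, 0, 0.3, -6, 0.7, 0, 0, 0.3, -6, 0.7, 0, 0, 0.3]

```text
t: 53.25
tcp_pos: [0.4425, -0.043, 0.2181]
eef_rot: [0.738, 0.674, 0.0, 0.0]
contact_force: [-0.0, 0.1, -0.0]
gripper_width: 0.0265
```

>>> carry_out:
  rows: [-6, 0.7, 0, 0, 0.3, -6, 0.7, 0, 0, 0.3, -6, 0.8, 0, 0, 0.3, -6, 0.8, 0, 0, 0.3, -6, 0.8, 0, 0, 0.3]

```text
t: 53.88
tcp_pos: [0.453, -0.3455, 0.2178]
eef_rot: [0.739, 0.674, 0.0, -0.0]
contact_force: [0.6, -0.0, 0.2]
gripper_width: 0.0261
```

>>> carry_out:
  rows: [-5.6, 0.7, 0, 0, 0.3, 0, 0, 0, 0, 0.3, 0, 0, 0, 0, 0.3, 0, 0, 0, 0, 0.3]

```text
t: 54.38
tcp_pos: [0.4544, -0.3985, 0.2179]
eef_rot: [0.738, 0.674, 0.0, -0.001]
contact_force: [0.1, 0.3, 0.1]
gripper_width: 0.0263
```

```bash
python3 - <<'E'
from h import *
print(pose()); p,d,m=grab("wrist"); save("w15.png",p); g=p.max(2)
for nm,c in(("b",[.4569,-.2743,.079]),("c",[.4557,-.332,.079]),("d",[.456,-.3904,.079])):
    u,v=proj(m,c)[0]; x0,y0=int(u-26),int(v-22); ys,xs=np.mgrid[y0:y0+44,x0:x0+52]; ys=ys.ravel();xs=xs.ravel(); ok=(ys>=0)&(ys<400); ys,xs=ys[ok],xs[ok]
    P=depthpts(m,np.c_[xs,ys],d[ys,xs]); k=(P[:,2]>.072)&(P[:,2]<.086); B=P[k][:,:2]
    print(nm,(u.round(),v.round()),k.sum(),cv2.minAreaRect(np.float32(B)) if k.sum()>5 else "")
todo([.4557,-.332],1.58)
E
```

```text
(54.375, array([ 0.4544186 , -0.39846057,  0.21788908]), np.float64(0.09042302501056576), 0.02632626018903857)
b (np.float64(306.0), np.float64(43.0)) 832 ((0.4559822082519531, -0.2740999758243561), (0.04244960471987724, 0.012611093930900097), 0.6619724631309509)
c (np.float64(311.0), np.float64(115.0)) 702 ((0.4555397033691406, -0.3324621319770813), (0.011978968977928162, 0.04398809373378754), 88.49372100830078)
d (np.float64(317.0), np.float64(181.0)) 636 ((0.45425257086753845, -0.39041247963905334), (0.01233334094285965, 0.043331824243068695), 89.3731460571289)
  psi 1.580 dyaw 1.490 dx 0.06 dy -6.66 cm
```

>>> carry_out:
  rows: [0, 0, 0, 0.168, 0.3, 0, 0, 0, 0.168, 0.3, 0, 0, 0, 0.168, 0.3, 0, 0, 0, 0.168, 0.3, 0, 0, 0, 0.168, 0.3]

```text
t: 55.05
tcp_pos: [0.4545, -0.399, 0.2185]
eef_rot: [0.95, 0.312, 0.0, -0.0]
contact_force: [0.6, -0.4, 0.4]
gripper_width: 0.0262
```

>>> carry_out:
  rows: [0, 0, 0, 0.168, 0.3, 0, 0, 0, 0.168, 0.3, 0, 0, 0, 0.168, 0.3, 0, 0, 0, 0.163, 0.3, 0, -3.3, 0, 0, 0.3]

```text
t: 55.68
tcp_pos: [0.4557, -0.3676, 0.2184]
eef_rot: [1.0, -0.015, 0.0, 0.001]
contact_force: [0.4, 0.8, -0.4]
gripper_width: 0.0264
```

>>> carry_out:
  rows: [0, -3.3, 0, 0, 0.3, 0, 0, 0, 0, 0.3, 0, 0, 5, 0, 0.3, 0, 0, 4, 0, 0.3, 0, 0, 0, 0, 0.3]

```text
t: 56.3
tcp_pos: [0.4544, -0.333, 0.1258]
eef_rot: [1.0, -0.014, -0.002, -0.002]
contact_force: [0.7, -0.1, 0.6]
gripper_width: 0.0266
```

>>> carry_out:
  rows: [0, 0, 0, 0, 0.3, 0, 0, 0, 0, 0.3]

```text
t: 56.55
tcp_pos: [0.4573, -0.3356, 0.1301]
eef_rot: [1.0, -0.014, 0.001, 0.001]
contact_force: [0.0, -0.5, 0.1]
gripper_width: 0.0262
```

```bash
python3 - <<'E'
from h import *
print(pose(),state()["contact_force"]); todo([.4556,-.3323],1.597)
E
```

```text
(56.55, array([ 0.45730594, -0.33560127,  0.13007229]), np.float64(1.5990076896605503), 0.026190541793017538) [ 0.00786725 -0.46429011  0.08783906]
  psi 1.597 dyaw -0.002 dx -0.18 dy -0.33 cm
```

>>> carry_out:
  rows: [-0.1, -0.1, 2.5, 0, 0.3, 0, 0, 2.5, 0, 0.3, 0, 0, 1.4, 0, 0.3, 0, 0, 0.6, 0, 0.3, 0, 0, 0, 0, 0.3]

```text
t: 57.18
tcp_pos: [0.4554, -0.3336, 0.0585]
eef_rot: [1.0, -0.014, 0.0, 0.0]
contact_force: [0.4, -0.6, -0.1]
gripper_width: 0.0264
```

```bash
python3 - <<'E'
from h import *
print(pose(),state()["contact_force"]); todo([.4556,-.3323],1.597)
E
```

```text
(57.175, array([ 0.45541588, -0.33358712,  0.05848323]), np.float64(1.5990251389006258), 0.026365750175025685) [ 0.44565554 -0.6003164  -0.09936814]
  psi 1.597 dyaw -0.002 dx 0.02 dy -0.13 cm
```

>>> carry_out:
  rows: [0, -0.1, 0, 0, 0.1, 0, 0, 0, 0, 0, 0, 0, 0, 0, 0, 0, 0, 0, 0, 0, 0, 0, 0, 0, 0]
  force: 30

```text
t: 57.8
tcp_pos: [0.4556, -0.3319, 0.0588]
eef_rot: [1.0, -0.014, 0.0, -0.0]
contact_force: [0.9, 4.4, 5.4]
gripper_width: 0.012
```

>>> carry_out:
  rows: [0, 0, 0, -0.16, 0, 0, 0, 0, -0.16, 0, 0, 0, 0, -0.16, 0, 0, 0, 0, -0.16, 0, 0, 0, 0, -0.16, 0]

```text
t: 58.42
tcp_pos: [0.4561, -0.3331, 0.0588]
eef_rot: [0.926, 0.379, 0.001, 0.001]
contact_force: [1.2, 0.8, 3.2]
gripper_width: 0.0121
```

>>> carry_out:
  rows: [0, 0, 0, -0.16, 0, 0, 0, 0, -0.16, 0, 0, 0, 0, -0.16, 0, 0, 0, 0, -0.16, 0, 0, 0, 0, -0.12, 0]

```text
t: 59.05
tcp_pos: [0.4572, -0.3335, 0.0589]
eef_rot: [0.719, 0.695, 0.001, 0.002]
contact_force: [5.0, 0.2, 0.1]
gripper_width: 0.0115
```

>>> carry_out:
  rows: [0, 0, 0, -0.02, 0, 0, 0, 0, -0.01, 0, 0, 0, 0, 0, 0]

```text
t: 59.42
tcp_pos: [0.4572, -0.3336, 0.0589]
eef_rot: [0.711, 0.703, 0.001, 0.002]
contact_force: [5.8, -0.1, 0.3]
gripper_width: 0.0118
```

```bash
python3 - <<'E'
from h import *
print(pose(),state()["contact_force"],state()["torque"])
E
```

```text
(59.425, array([ 0.45720255, -0.33355815,  0.0588574 ]), np.float64(0.012049782775614082), 0.011841809539496699) [ 5.76211795 -0.11971472  0.25792749] [ 0.11982838 -0.92755428 -0.28351153]
```

>>> carry_out:
  rows: [0, 0, 0, 0, 0.3, 0, 0, 0, 0, 0.3, 0, 0, 0, 0, 0.3, 0, 0, -3, 0, 0.3, 0, 0, -5, 0, 0.3]

```text
t: 60.05
tcp_pos: [0.4536, -0.3311, 0.1372]
eef_rot: [0.71, 0.704, -0.0, -0.003]
contact_force: [1.2, 0.1, -0.5]
gripper_width: 0.0264
```

>>> carry_out:
  rows: [0, 0, -5, 0, 0.3, -3, 0, -4, 0, 0.3, -3.5, 0, 0, 0, 0.3, 0, 0, 0, 0, 0.3, 0, 0, 0, 0, 0.3]

```text
t: 60.68
tcp_pos: [0.4539, -0.3963, 0.2273]
eef_rot: [0.71, 0.704, 0.0, -0.001]
contact_force: [0.2, 0.7, -0.2]
gripper_width: 0.0266
```

```bash
python3 - <<'E'
from h import *
print(pose(),state()["contact_force"]); p,d,m=grab("wrist"); save("w16.png",p)
for nm,c in(("b",[.4569,-.2743,.079]),("c",[.4557,-.332,.079]),("d",[.456,-.3904,.079])):
    u,v=proj(m,c)[0]; x0,y0=int(u-26),int(v-27); ys,xs=np.mgrid[y0:y0+54,x0:x0+52]; ys=ys.ravel();xs=xs.ravel(); ok=(ys>=0)&(ys<400); ys,xs=ys[ok],xs[ok]
    P=depthpts(m,np.c_[xs,ys],d[ys,xs]); k=(P[:,2]>.072)&(P[:,2]<.086); print(nm,k.sum(),cv2.minAreaRect(np.float32(P[k][:,:2])))
p,d,m=grab("scene"); g=p
C=np.array([.495,.313]); ux=np.array([.996,-.09])
ys,xs=np.mgrid[140:210,150:250]; ys=ys.ravel();xs=xs.ravel(); P=depthpts(m,np.c_[xs,ys],d[ys,xs]); V=p[ys,xs].max(1); k=(V<80)&(P[:,2]>.03)&(P[:,2]<.08)
Q=onplane(m,np.c_[xs,ys][k],.058)[:,:2]; print("grip X now",np.median((Q-C)@ux).round(4),"start",((np.array([.4356,.314])-C)@ux).round(4))
z=np.load("pics/scene0.npz"); hs=lambda q:cv2.cvtColor(q,cv2.COLOR_RGB2HSV)
for nm,q in(("start",z["p"]),("now",p)):
    h=hs(q); o=(h[230:255,280:325,0]<8)&(h[230:255,280:325,1]>180); yy,xx=np.where(o); print(nm,"clip px",(xx.mean()+280).round(1),(yy.mean()+230).round(1),o.sum())
w=((hs(p)[...,1]<60)&(hs(p)[...,2]>185))[160:225,245:335].astype(np.uint8); print("white loose blobs",[int(s[4]) for s in cv2.connectedComponentsWithStats(w)[2][1:] if s[4]>20])
E
```

```text
(60.675, array([ 0.45388262, -0.39634168,  0.2273478 ]), np.float64(0.009620907324505934), 0.026608896526493564) [ 0.24348841  0.74231914 -0.23104476]
b 785 ((0.4564612805843353, -0.27416861057281494), (0.04225682467222214, 0.012427599169313908), 0.1342589110136032)
c 643 ((0.45521119236946106, -0.33229997754096985), (0.0428127758204937, 0.011919844895601273), 89.82593536376953)
d 595 ((0.45438864827156067, -0.39004772901535034), (0.011463410221040249, 0.04340461269021034), 89.83599853515625)
grip X now -0.0633 start -0.0593
start clip px 303.8 242.7 278
now clip px 304.8 247.2 63
white loose blobs [41, 24]
```

```bash
python3 -c "
from h import *
finish_job(); print(pose())"
```

```text
the job is handed in; nothing more can be done
the job is handed in; nothing more can be done
```

I finished and handed in the job at about 61 s of robot time. The middle valve was shut to its stop and the cover opened. All four white gauges were laid flat in the case, the cover was shut to its stop, and the same valve was turned fully open again.

**Last checks**
- **Valve:** the bar of valve c lies along the row, within about 0.02 rad, and I felt a stop torque at both ends of its travel. The two valves on either side of it still lie across the row; the end two were not re-measured.
- **Cover:** the force rose at the stop, and the grip bar sits about 4 mm further shut than at the start.
- **Gauges:** just before the cover was shut they were flat at case x of about −53, −23, +9 and +28 mm. Shaft tops were at 16–24 mm.
- **Arm:** it was clear of everything when I handed in.

**What was not clean**
- **Knocked gauge:** the first gauge I placed was knocked sideways after I had put it in the case. It ended at x of about +28 mm, y of about −36 mm, with its tip at or into the near wall. It was flat, within limits and clear of the others, so I left it, because gripping it again would have crowded its neighbour.
- **Orange clip:** my final colour check saw only part of it (63 of 278 pixels), probably hidden by the arm, so its position was not confirmed. The arm never worked close to it.
- **White specks:** the same check found two small white spots (41 and 24 pixels) where the gauges had been. I took them for glints and did not look into them further, as all four gauges had been counted in the case.

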